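# Make up a bobbin pack and lock its height on the gauge

### The job

Make up a pack of wire bobbins and record its height: slide every bobbin off the two upright spindles and stack them squarely on one another on the middle of the gauge's drawn-out loading table, with the dished yellow end cap squarely on top as a lid. Push the table fully home under the probe, gently lower the probe by its black head until it touches the bottom of the cap's dish, and only then swing the red lock lever fully over, leaving the probe resting there. Leave the plaster mould half and the small steel weight where they are.

Things in the scene. Friction and masses are not known exactly. Their poses are not given: they have to be found in the camera images.
- gauge: height gauge on a grey base plate 300 x 100 mm, fixed to the bench. Origin on the bench under the probe's axis; its +x points from the robot's side to the steel column (18 x 24 mm, 300 mm tall, 100 mm behind the origin), y to the left, z up
- table (a joint): loading table of the gauge, slides along the gauge's +x: 0 = drawn out towards the robot, 0.12 m = fully home against its stop, exactly under the probe; light friction (about 2 N), stays where left
- table_top (a point): centre of the round aluminium seat (62 mm diameter) on the loading table, on its top surface, 30 mm above the bench; moves with the table
- table_knob (a point): top of the upright black knob (20 mm diameter, upper 30 mm graspable) of the loading table, 85 mm in front of the seat's centre
- carriage (a joint): blue carriage with the probe on the column: value grows as it goes down, 0 = top, 0.12 m = lowest; about 5 N of friction hold it (0.25 kg) at any height even unlocked
- probe_tip (a point): lower end of the steel probe rod (8 mm diameter, hanging 60 mm below the carriage arm); x, y, z axes parallel to the gauge's
- probe_head (a point): middle of the top of the black probe head above the rod, 112 mm above the tip; head 20 (gauge x) x 22 (gauge y) x 34 mm, standing on the arm
- lever (a joint): red lock lever on the carriage arm, turns about a vertical pivot: 0 = unlocked, pointing to the gauge's -y; grows as it swings round towards the gauge's -x (the robot); 1.4 = fully over, locked; light friction (0.06 N m), stays where left
- lever_knob (a point): top of the upright red knob (16 mm diameter, 36 mm tall) at the lever's end, 40 mm from the pivot, 123 mm above the probe tip; below the knob is the lever's bar
- lever_pivot (a point): point on the lever's pivot axis, level with the top of its knob
- spindle_a: storage spindle fixed to the bench: round wooden foot 76 mm diameter, 12 mm high, and an upright steel post of 10 mm diameter reaching to 68 mm; origin under the foot's centre; one or two bobbins are threaded on it
- spindle_b: second spindle, just like spindle_a
- bobbin0: one of four equal bobbins of copper wire with grey end flanges (3 or 4 present): 48 mm diameter, 20 mm high, bore 17 mm through, 0.25 kg, same both ways up; origin at its middle, z along its axis
- bobbin1: one of four equal bobbins of copper wire with grey end flanges (3 or 4 present): 48 mm diameter, 20 mm high, bore 17 mm through, 0.25 kg, same both ways up; origin at its middle, z along its axis
- bobbin2: one of four equal bobbins of copper wire with grey end flanges (3 or 4 present): 48 mm diameter, 20 mm high, bore 17 mm through, 0.25 kg, same both ways up; origin at its middle, z along its axis
- bobbin3: one of four equal bobbins of copper wire with grey end flanges (3 or 4 present): 48 mm diameter, 20 mm high, bore 17 mm through, 0.25 kg, same both ways up; origin at its middle, z along its axis
- end_cap: yellow plastic end cap like a shallow lid: disc of 68 mm diameter, 16 mm high, 0.035 kg, dished alike on both faces (dish 58 mm wide, 6 mm deep; web 4 mm thick in the middle), so either way up will do; on the pile its web rests on the top bobbin and its skirt hangs 6 mm down round it with 5 mm to spare; origin at the centre of the web, z along its axis; lies flat on the bench at the start
- vice_end (a point): top of the rear end of the blue bench vice, which is bolted to the bench, never moves and is in the way of a low hand: 116 mm tall, it reaches from this point 0.25 m towards the robot (-x) and, from 20 mm behind it on, 41 mm to either side
- mould_half: cream plaster mould half, 66 x 105 x 50 mm, on the bench; bystander
- small_weight: grey steel knob weight, 40 mm diameter, 38 mm high, on the bench; bystander
Things that resemble listed ones, but are neither listed nor needed, are in the scene too. Of the things that look like the end_cap, take the one that is farthest to the robot's right at the start.

How it is judged:
By the outcome, as a careful person would: the job done as asked, in the order asked, and still so for the second after the job is handed in, with the robot touching nothing.
Of bobbin2, bobbin3 only 1 to 2 are there at a start; the rules pass over those that are not, and their reading is None.
At some moment in a run one of end_cap may be knocked a few centimetres aside while the robot is not near it.
It also fails if it takes over 210 s, if anything falls off the work surface, if the arm or the gripper's body presses on something with over 40 N, if the wrist force passes 120 N, or if a joint passes its speed limit or range.

### The arm

A 7-joint arm with a two-finger parallel gripper is mounted at the origin on a cart in front of the work surface, level with it; the furniture and walls round the work are solid. World frame = base frame: x ahead of the robot, y to its left, z up, the work surface at z = 0. Lengths are in mm, angles in rad, forces in N, time in s.
With the tool pointing down it reaches from about 425 to 875 mm from the base axis. Payload 4.7 kg.
Tool frame: the origin (TCP) lies between the finger pads; the fingertips stand env.tips_ahead ahead of it and the grasp point (between the pads) is the TCP (env.tips_ahead is the distance from the TCP to the fingertips, in mm); z points along the fingers, y is the direction in which the jaws open and shut (so a half turn about z gives the same grasp; the last joint's range is limited). The gripper opens to 87 mm and grips with 3 to 60 N. Pads are 19 mm wide; open, the fingers measure 117 mm over their backs; the gripper's body (75 mm by 190 mm) begins 51 mm behind the grasp point.
Start: joints at [1.225, 0.321, -0.07, 1.45, 0.023, 1.371, -0.057], TCP at [228.838, -608.405, 241.587] pointing down, gripper open.
Joint ranges: [-2.86, 2.86], [-0.3, 2.09], [-1.38, 1.24], [0.06, 2.45], [-1.56, 4.7], [0.09, 2.05], [-2.69, 2.69]. Speed limits (rad/s): [2.57, 2.57, 3.14, 3.14, 3.14, 3.14, 3.14].

### API

Orientations are given as a unit quaternion [x, y, z, w].
In Python, from cell import env, imaging, finder gives the robot as it stands.
- The arm moves only by the tool jog_arm, never from a script. Its argument "series" is one flat list of numbers, 4 for each row, row after row: the shift along the tool's x, y, z in mm, then the turn about the tool's z in degrees. A call has 1 to 10 rows; each row shifts and turns the commanded pose from where the row before left it, along the tool's axes as they then stand; what a row does not reach is not made up. A row lasts 1/12 s, in which the tool goes at most 41.7 mm and 7.16 degrees, less where a joint would pass 70% of its speed; a pose out of reach is approached as far as the arm can. A call with a gripper value outside its range is refused whole. "claw" is the finger opening in mm, from 0 to 87, set as the call begins (left out, the last holds). The fingers move at their own pace and stop on an object; the grip force is fixed at half the most. Time passes only in rows, so rows that do not move let the fingers close. It gives the time, the measured TCP pose, the force and the opening at its end, in the units of the state.
- env.get_obs(): the state, without advancing time (a new reading comes with each control period).
- imaging.snapshot(name): name is "side" or "top"; returns a dict with "img" (480x640x3 uint8, blue, green, red), "z_map" (480x640 float32, mm along the optical axis (not along the pixel's ray), 0 where there is no reading), "fx", "fy", "cx", "cy" (pixels), "R" (3x3) and "t" (3): a world point X has camera coordinates R X + t. Camera axes: x right, y down, z forward; pixel columns grow to the right and rows downward; lengths in mm; the calibration is good to about 2 mm. A picture is of the moment at which its call begins.
- env.hand_in(): hands the job in, once; it reports no verdict.
Trained networks look in the newest picture that a camera, given by its name, has taken for a name from the list of things; names that differ only in an ending like _2 or _b are one class to them, and where a whole thing is asked for, a point or a joint stands for the part that bears it (a point fixed in the world has none). Each returns a list of dicts, best first, with "confidence" (0 to 1); they miss things now and then, are a little off and sometimes report something else, mostly with a low value. They report only what shows in the picture. A call takes as long as a camera call. They do not tell look-alikes from the thing itself.
- finder.look_for(camera, query): "centre" ([x, y, z] in mm, in the coordinates of the camera as it stood for that picture, good to about 4 mm: the middle of the surface that is visible of it).
- finder.tip_of(camera, query): "centre" ([x, y, z] in mm, in the coordinates of the camera as it stood for that picture, good to about 4 mm: a listed point, or the origin of a listed thing).
The state is a dict: "t": time; "qpos": joint angles; "qvel": joint speeds; "tau": joint torques, N m; "ee_pos": TCP position; "eef_rot": TCP orientation; "ft_force": force on the tool from outside, world axes, zero at the start; "moment": the same for the moment, N m; "grip_width": finger opening in mm.
Only numpy, scipy, OpenCV 4.12 (cv2) and the standard library are available. Lean on these libraries where they do the work, as an engineer would, in place of code of your own. Each camera call takes 0.05 s, during which the arm holds its last target. There are 200 camera calls.

## Working session

There is one attempt and no reset: what is moved stays moved. The work goes in short steps, Python scripts to look and compute and a tool call to move; the robot and the scene stay as the last step left them, time stands still between calls to the robot, and variables do not carry over. Pictures are saved under pics/ and viewed, about 12 in all and at most 16, crops included, and the job is handed in when it is done.

Besides the shell and the picture viewer there is one more tool, called after "Request:" as a command line: name --argument value ..., lists and objects as JSON in quotes. jog_arm: Moves the arm, as the interface text tells. Its arguments: {"type":"object","properties":{"series":{"type":"array","items":{"type":"number"}},"claw":{"type":"number"}},"required":["series"]}

```bash
mkdir -p pics; ls; cat > h.py <<'E'
import numpy as np, cv2
from cell import env, imaging, finder
def w(s,c): return s["R"].T@(np.array(c,float)-np.array(s["t"]))
def pix(s,X):
    c=s["R"]@np.array(X,float)+s["t"]; return (s["fx"]*c[0]/c[2]+s["cx"], s["fy"]*c[1]/c[2]+s["cy"])
def cloud(s):
    z=s["z_map"]; v,u=np.mgrid[0:480,0:640]
    P=np.stack([(u-s["cx"])/s["fx"]*z,(v-s["cy"])/s["fy"]*z,z],-1)
    return (P-np.array(s["t"]))@np.array(s["R"])
E
python3 - <<'E'
from h import *
o=env.get_obs(); print(o, env.tips_ahead)
for n in("side","top"):
    s=imaging.snapshot(n); cv2.imwrite(f"pics/{n}0.png",s["img"]); print(n,-s["R"].T@s["t"], s["fx"])
    for q in ["table_top","table_knob","probe_tip","probe_head","lever_knob","lever_pivot","spindle_a","bobbin0","end_cap","vice_end","mould_half","small_weight","gauge"]:
        for d in finder.tip_of(n,q)[:5]:
            X=w(s,d["centre"]); print(q,round(d["confidence"],2),X.round(0),np.round(pix(s,X)))
E
```

```text
pics
{'t': 0.0, 'qpos': array([ 1.22510122,  0.32182731, -0.07005859,  1.45169676,  0.02262475,
        1.37075965, -0.05689833]), 'qvel': array([ 1.94442196e-03, -4.06881152e-04,  4.38395024e-05, -6.70128060e-04,
        1.07268237e-03, -1.79059442e-03,  6.59997718e-04]), 'tau': array([ 4.55195513e-04, -4.91289890e+01, -4.03510798e-01, -3.12526703e+01,
       -6.38734270e-02,  4.39544418e-02,  1.82615640e-04]), 'ee_pos': array([ 228.60463388, -607.92379838,  240.44754129]), 'eef_rot': array([ 9.83860433e-01,  1.78935022e-01, -2.33932244e-04, -9.23187020e-04]), 'ft_force': array([-0.55015793,  0.46557404, -0.69200179]), 'moment': array([-0.02507795,  0.05410679,  0.05369298]), 'grip_width': 86.86586539262096} 19.0
side [493.39319157 990.86220783 654.73638473] 469.0467370562034
table_top 0.61 [463. 354.  29.] [351. 372.]
table_knob 0.63 [384. 366.  62.] [397. 365.]
probe_tip 0.4 [518.  -8.   9.] [328. 273.]
probe_head 0.91 [585. 340. 283.] [281. 246.]
lever_knob 0.77 [605. 266. 297.] [275. 217.]
lever_pivot 0.63 [614. 308. 301.] [266. 226.]
lever_pivot 0.46 [582. 342. 173.] [285. 302.
[... 1054 characters left out ...]
.] [362. 228.]
spindle_a 0.69 [582. 342. 172.] [238. 208.]
spindle_a 0.57 [630.  -4.  -5.] [409. 203.]
spindle_a 0.42 [605. 268. 296.] [270. 183.]
bobbin0 0.82 [578. 102.  36.] [361. 223.]
bobbin0 0.71 [624.  -6.  46.] [412. 202.]
bobbin0 0.49 [572. 103.  20.] [360. 227.]
bobbin0 0.38 [519.  -6.   6.] [410. 253.]
bobbin0 0.37 [630. -11.  24.] [413. 201.]
end_cap 0.96 [465. 199.   7.] [314. 276.]
end_cap 0.83 [304. 219.   5.] [304. 352.]
end_cap 0.77 [522.  -4.   4.] [409. 252.]
vice_end 0.61 [445.  70. 114.] [378. 284.]
vice_end 0.25 [379. 368.  71.] [229. 316.]
mould_half 0.84 [736. -20.  -3.] [416. 156.]
small_weight 0.84 [712. 121.  -3.] [352. 165.]
gauge 0.72 [580. 344.  -3.] [250. 223.]
```

View pics/side0.png

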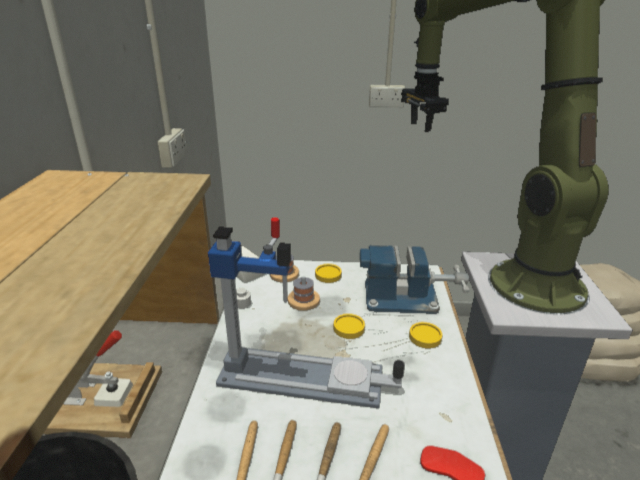

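View pics/top0.png

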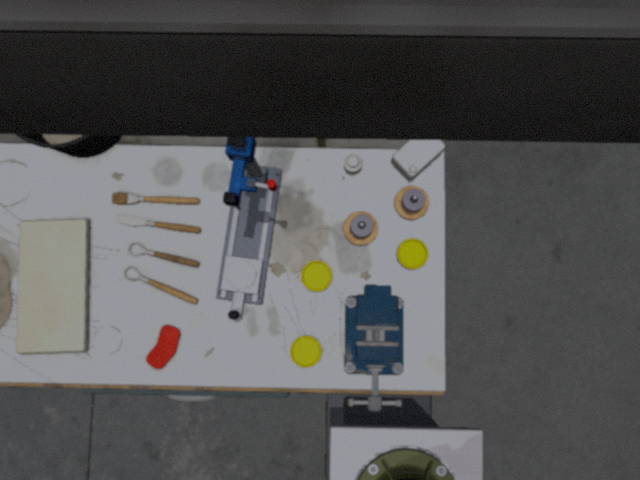

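The pictures show three yellow caps. In top-view pixels they are at (314,276), (304,352) and (411,253). The one at (411,253), about (520,-5) mm, has the smallest y, so it is the farthest to the robot's right and the one to take. The bobbins are on the spindles at top px (361,225) and (411,202). The gauge is on the left, with its table drawn out at (241,273) and its probe at about (582,341). Next I'll refine these with depth and check the cap choice in a crop.

```bash
cat >> h.py <<'E'
def circ(s,c,r,z0,z1,name=""):
    P=cloud(s); m=(s["z_map"]>0)&(np.hypot(P[...,0]-c[0],P[...,1]-c[1])<r)&(P[...,2]>z0)&(P[...,2]<z1)
    Q=P[m]
    if len(Q)<5: print(name,"few",len(Q)); return
    (x,y),R=cv2.minEnclosingCircle(Q[:,:2].astype(np.float32))
    print(name,"n",len(Q),"circ",round(x,1),round(y,1),"r",round(R,1),"mean",Q.mean(0).round(1),"mid",((Q.min(0)+Q.max(0))/2).round(1),"zpct",np.percentile(Q[:,2],[5,50,95]).round(1))
E
cat > m0.py <<'E'
from h import *
T=imaging.snapshot("top"); S=imaging.snapshot("side")
for s,n in((T,"top "),(S,"side ")):
    print(n, "bench z", np.median(cloud(s)[...,2][abs(cloud(s)[...,2])<15]).round(1))
    circ(s,(571,99),34,36,58,n+"A bob top"); circ(s,(571,99),45,7,17,n+"A foot");circ(s,(571,99),30,60,75,n+"A post")
    circ(s,(630,-5),34,36,58,n+"B bob top"); circ(s,(630,-5),45,7,17,n+"B foot");circ(s,(630,-5),30,60,75,n+"B post")
    circ(s,(520,-5),45,6,25,n+"cap"); circ(s,(467,353),45,26,36,n+"seat"); circ(s,(380,363),20,45,90,n+"knob")
    circ(s,(580,341),18,270,292,n+"head"); circ(s,(605,266),20,270,305,n+"lever knob")
P=cloud(T); m=(P[...,0]>760)&(T["z_map"]>0); print("shelf z by x:",[(a,np.percentile(P[...,2][(abs(P[...,0]-a)<15)&(T["z_map"]>0)],[5,50,95]).round()) for a in (700,760,800,840,880)])
c=T["img"][190:380,210:440]; cv2.imwrite("pics/c1.png",cv2.resize(c,None,fx=3,fy=3,interpolation=cv2.INTER_CUBIC))
E
python3 m0.py
```

```text
top  bench z -0.5
top A bob top n 359 circ 572.5 100.1 r 24.1 mean [572.1 100.9  50.3] mid [572.3 100.3  47.2] zpct [45.6 50.5 54.5]
top A foot n 457 circ 574.4 100.7 r 40.6 mean [567.8 103.6  11.4] mid [572.5 100.8  12. ] zpct [ 7.8 11.4 15.6]
top A post n 17 circ 571.3 101.1 r 4.6 mean [571.3 101.8  65.7] mid [571.4 101.9  65.8] zpct [61.1 65.3 70.6]
top B bob top n 367 circ 629.1 -8.3 r 24.0 mean [629.   -7.8  49.6] mid [629.4  -8.5  46.9] zpct [43.7 49.9 54.8]
top B foot n 451 circ 630.2 -7.7 r 37.9 mean [625.3  -4.2  11.3] mid [630.3  -7.3  12. ] zpct [ 7.7 11.1 15.3]
top B post n 16 circ 630.7 -9.0 r 4.6 mean [630.1  -8.8  64. ] mid [630.7  -9.3  65. ] zpct [60.3 63.1 68.9]
top cap n 712 circ 517.7 -4.1 r 42.4 mean [518.4  -9.9  11. ] mid [516.8  -7.4  13.7] zpct [ 6.7 10.4 17.2]
top seat n 1001 circ 466.5 352.8 r 44.9 mean [465.3 352.9  29.4] mid [464.  353.4  30.9] zpct [26.3 29.1 33.2]
top knob n 85 circ 381.8 363.5 r 10.4 mean [381.5 362.3  63.6] mid [380.8 363.4  59.8] zpct [53.  64.7 69. ]
top head n 164 circ 582.9 339.5 r 13.7 mean [581.5 338.8 282.2] mid [582.7 339.3 28
[... 813 characters left out ...]
id [517.8  -8.1  13.4] zpct [ 7.6 12.  18.2]
side seat n 1226 circ 466.9 353.0 r 44.9 mean [464.8 357.2  30.1] mid [462.8 354.8  30.3] zpct [27.4 30.2 32.5]
side knob n 168 circ 380.0 365.7 r 10.7 mean [381.2 368.6  60.1] mid [380.  366.   57.5] zpct [47.  62.4 68.3]
side head n 182 circ 580.9 342.0 r 13.5 mean [580.8 346.4 280.3] mid [581.2 342.5 278.3] zpct [271.2 281.7 285.6]
side lever knob n 142 circ 605.2 269.5 r 8.6 mean [604.3 272.5 285.2] mid [604.7 270.4 283.5] zpct [271.6 285.7 296.4]
shelf z by x: [(700, array([-926.,   -1.,   88.])), (760, array([-928.,   -2.,   40.])), (800, array([-932., -921., -911.])), (840, array([-932., -921., -910.])), (880, array([-932., -921., -910.]))]
```

View pics/c1.png

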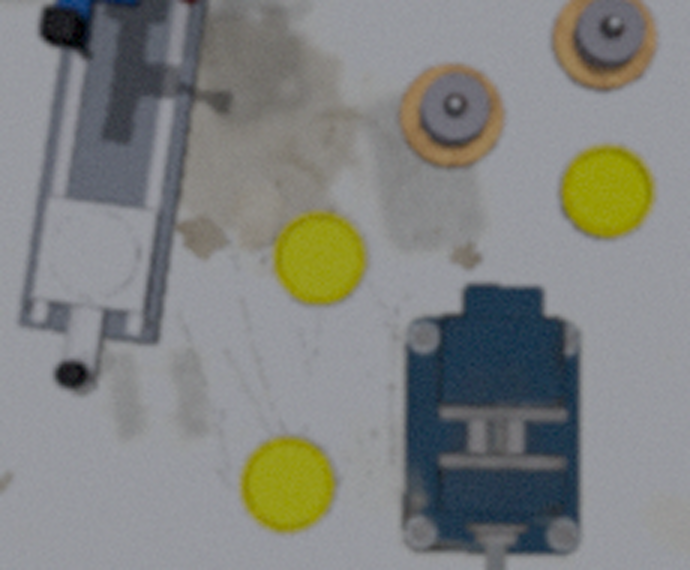

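The target cap is at crop px (608,191). The other two, at (320,258) and (288,485), lie further left. Both spindles carry bobbins up to about z=51, so two on each and four in all. The two cameras agree to within about 3 mm. I'll use A (571.5,102), B (629,-7), cap (517.5,-7.5), seat (464,355) and a gauge yaw of about -6.7°.

Request:
jog_arm --series '[0,0,0,6.8,0,0,0,6.8,0,0,0,6.8,0,0,0,6.9,13,-37,0,0,13,-37,0,0,13,-37,0,0,13,-37,0,0,13,-37,0,0,13,-37,0,0]' --claw 80

```text
t: 2.33
ee_pos: [332.7, -395.2, 241.8]
eef_rot: [0.998, -0.058, 0.0, 0.0]
ft_force: [2.3, 0.0, -0.8]
grip_width: 79.8
```

Request:
jog_arm --series '[13,-37,0,0,13,-37,0,0,13,-37,0,0,13,-37,0,0,13,-37,0,0,13,-37,0,0,13,-37,0,0,13,-37,0,0,13,-37,0,0,13,-37,0,0]'

```text
t: 3.17
ee_pos: [504.9, -42.9, 242.0]
eef_rot: [0.998, -0.058, 0.001, 0.0]
ft_force: [0.2, -0.1, -0.8]
grip_width: 79.8
```

```bash
cat >> h.py <<'E'
from scipy.spatial.transform import Rotation as Ro
def to(X,psi=-6.7,label=""):
    o=env.get_obs(); R=Ro.from_quat(o["eef_rot"]).as_matrix(); d=R.T@(np.array(X,float)-o["ee_pos"])
    p=np.degrees(np.arctan2(R[1,0],R[0,0])); print(label,"tool shift",d.round(1),"turn",round(p-psi,1),"| t",round(o["t"],2),"pos",o["ee_pos"].round(1),"tilt",(R[:,2]).round(3),"q7",o["qpos"][6].round(2),"grip",round(o["grip_width"],1),"F",o["ft_force"].round(1))
E
python3 -c "
from h import *
to((571.5,102,100));print(env.get_obs()['qpos'].round(2))"
```

```text
tool shift [  49.1 -151.7  142. ] turn 0.0 | t 3.17 pos [504.9 -42.9 242. ] tilt [ 0.001 -0.001 -1.   ] q7 -1.67 grip 79.8 F [ 0.2 -0.1 -0.8]
[ 0.58  0.04 -0.56  1.78  0.02  1.32 -1.67]
```

Request:
jog_arm --series '[10,-31,0,0,10,-30,0,0,10,-30,0,0,10,-30,20,0,9,-30,30,0,0,0,40,0,0,0,40,0,0,0,0,0,0,0,0,0]'

```text
t: 3.92
ee_pos: [568.6, 98.0, 111.3]
eef_rot: [0.998, -0.058, -0.002, 0.0]
ft_force: [0.0, -0.4, 1.0]
grip_width: 80.3
```

```bash
python3 - <<'E'
from h import *
to((571.5,102,45)); T=imaging.snapshot("top");S=imaging.snapshot("side")
a=T["img"][170:280,300:430]; b=S["img"][220:330,250:380]
cv2.imwrite("pics/c2.png",np.hstack([cv2.resize(k,(400,340),interpolation=cv2.INTER_CUBIC) for k in(a,b)]))
E
```

```text
tool shift [ 2.8 -4.4 66.2] turn 0.0 | t 3.92 pos [568.6  98.  111.3] tilt [-0.005 -0.    -1.   ] q7 -2.08 grip 80.3 F [ 0.  -0.4  1. ]
```

View pics/c2.png

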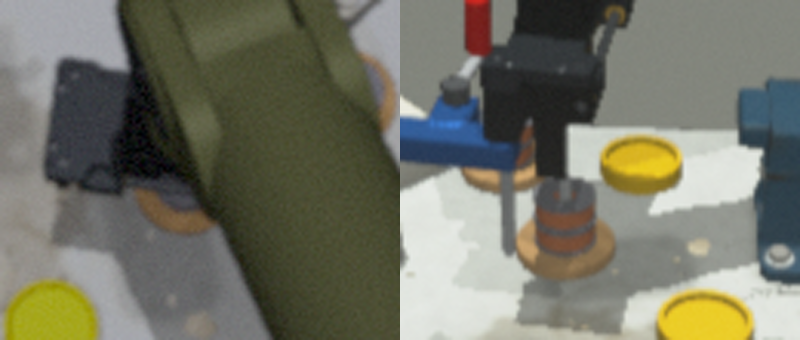

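```bash
python3 - <<'E'
from h import *
S=imaging.snapshot("side")
P=cloud(S); m=(S["z_map"]>0)&(abs(P[...,0]-570)<40)&(P[...,1]>110)&(P[...,1]<190)&(P[...,2]>80)&(P[...,2]<130)
Q=P[m]
for z in range(85,130,5):
    q=Q[abs(Q[:,2]-z)<2.5]
    if len(q): print(z,len(q),np.percentile(q[:,0],[5,50,95]).round(1),np.median(q[:,1]).round(1))
circ(S,(571,99),32,36,55,"A"); to((571.5,102,45))
E
```

```text
95 2 [572.6 577.5 582.4] 144.6
100 15 [567.4 576.2 585.3] 147.8
105 20 [569.4 577.2 586.9] 147.2
110 22 [567.3 578.4 586.9] 147.8
115 20 [567.3 579.2 588.9] 147.0
120 21 [567.3 577.8 588.6] 148.2
125 17 [568.7 578.1 588.4] 149.1
A n 267 circ 570.4 101.9 r 24.6 mean [571.2 108.8  49. ] mid [571.5 102.5  45.6] zpct [37.9 51.7 54. ]
 tool shift [-1.4 -3.3 70.8] turn -0.0 | t 4.07 pos [572.2  98.5 115.8] tilt [ 0.005  0.    -1.   ] q7 -2.08 grip 79.7 F [-0.5  0.5  0.2]
```

Request:
jog_arm --series '[-1,-3,20,0,0,0,20,0,0,0,12,0,0,0,8,0,0,0,2,0,0,0,0,0,0,0,0,0]'

```text
t: 4.65
ee_pos: [570.3, 101.7, 51.8]
eef_rot: [0.998, -0.058, 0.001, -0.0]
ft_force: [-0.3, 0.4, 0.6]
grip_width: 80.2
```

Request:
jog_arm --series '[0,0,0,0,0,0,0,0,0,0,0,0,0,0,0,0,0,0,0,0,0,0,0,0,0,0,0,0,0,0,0,0]' --claw 40

```text
t: 5.32
ee_pos: [569.5, 101.7, 50.8]
eef_rot: [0.998, -0.058, 0.0, -0.0]
ft_force: [0.1, -1.2, 0.4]
grip_width: 48.3
```

```bash
python3 -c "
from h import *
to((571.5,102,54))"
```

```text
tool shift [ 1.9 -0.6 -3.2] turn 0.0 | t 5.32 pos [569.5 101.7  50.8] tilt [ 0.  0. -1.] q7 -2.12 grip 48.3 F [ 0.1 -1.2  0.4]
```

Request:
jog_arm --series '[0,0,-5,0,0,0,-15,0,0,0,-25,0,0,0,-25,0,0,0,0,0,0,0,0,0]'

```text
t: 5.82
ee_pos: [570.2, 101.7, 121.7]
eef_rot: [0.998, -0.058, 0.001, -0.0]
ft_force: [0.2, -0.4, -2.6]
grip_width: 48.4
```

Request:
jog_arm --series '[-17,-30,0,0,-17,-30,0,0,-17,-30,0,0,-17,-30,0,0,-17,-30,0,0,-17,-30,0,0,-17,-30,0,0,-17,-29,0,0,0,0,0,0,0,0,0,0]'

```text
t: 6.65
ee_pos: [459.0, 356.9, 118.8]
eef_rot: [0.998, -0.055, -0.002, 0.0]
ft_force: [-0.2, -1.2, -2.8]
grip_width: 48.2
```

```bash
python3 - <<'E'
from h import *
to((462.5,355.2,49.5)); T=imaging.snapshot("top");S=imaging.snapshot("side")
to((462.5,355.2,49.5))
circ(S,(571,99),32,25,58,"A rest")
a=T["img"][170:330,170:390]; b=S["img"][220:410,230:440]
cv2.imwrite("pics/c3.png",np.hstack([cv2.resize(k,(400,340),interpolation=cv2.INTER_CUBIC) for k in(a,b)]))
E
```

```text
tool shift [ 3.9  1.2 69.3] turn 0.4 | t 6.65 pos [459.  356.9 118.8] tilt [-0.003 -0.001 -1.   ] q7 -2.6 grip 48.2 F [-0.2 -1.2 -2.8]
 tool shift [ 0.7 -2.  69.4] turn 0.0 | t 6.75 pos [461.7 353.4 118.9] tilt [-0.002 -0.002 -1.   ] q7 -2.6 grip 48.5 F [ 0.1 -0.2 -2.9]
A rest n 240 circ 570.4 103.1 r 25.2 mean [570.6 107.4  34.1] mid [570.7 103.1  41.4] zpct [26.9 33.1 49.6]
```

View pics/c3.png

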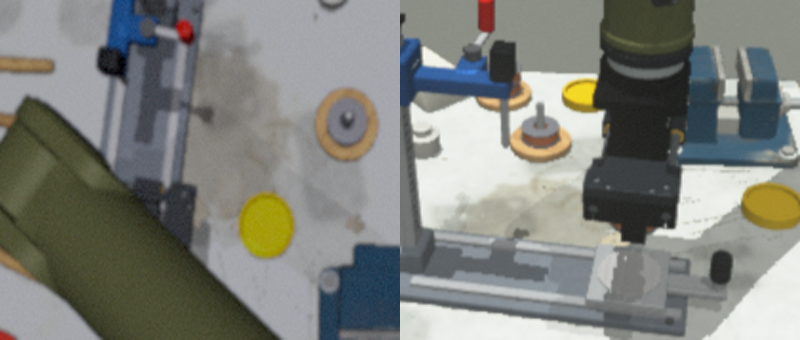

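Request:
jog_arm --series '[0.5,-2,20,0,0,0,20,0,0,0,15,0,0,0,8,0,0,0,3,0,0,0,0,0,0,0,0,0]'

```text
t: 7.33
ee_pos: [463.6, 356.6, 55.2]
eef_rot: [0.998, -0.059, 0.0, -0.0]
ft_force: [0.1, 0.2, -3.2]
grip_width: 48.2
```

```bash
python3 - <<'E'
from h import *
to((462.5,355.2,49.5)); imaging.snapshot("side"); S=imaging.snapshot("side");to((462.5,355.2,49.5))
circ(S,(466,355),40,35,50,"bob side")
P=cloud(S); m=(S["z_map"]>0)&(abs(P[...,0]-465)<45)&(P[...,1]>385)&(P[...,1]<430)&(P[...,2]>26)&(P[...,2]<34); print("seat plate z",np.median(P[m][:,2]))
E
```

```text
tool shift [-0.9  1.5  5.7] turn -0.0 | t 7.33 pos [463.6 356.6  55.2] tilt [ 0.001  0.    -1.   ] q7 -2.64 grip 48.2 F [ 0.1  0.2 -3.2]
 tool shift [-1.   2.   6.3] turn -0.0 | t 7.43 pos [463.7 357.1  55.8] tilt [ 0.002  0.001 -1.   ] q7 -2.64 grip 48.3 F [-0.  -0.  -2.4]
bob side n 65 circ 467.6 380.4 r 15.0 mean [468.  388.7  43.7] mid [467.3 383.7  43.9] zpct [38.7 43.6 49.1]
seat plate z 28.900945746630708
```

Request:
jog_arm --series '[-1,2,2,0,0,0,1.5,0,0,0,1,0,0,0,1,0,0,0,0.5,0,0,0,0,0,0,0,0,0]'

```text
t: 8.02
ee_pos: [461.8, 354.8, 49.4]
eef_rot: [0.998, -0.058, 0.0, 0.0]
ft_force: [-2.3, -3.3, 5.3]
grip_width: 48.2
```

Request:
jog_arm --series '[0,0,0,0,0,0,0,0,0,0,0,0,0,0,0,0,0,0,-10,0,0,0,-25,0,0,0,-30,0,0,0,-30,0]' --claw 66

```text
t: 8.68
ee_pos: [460.9, 353.8, 144.2]
eef_rot: [0.998, -0.058, -0.001, 0.001]
ft_force: [0.4, 0.6, 0.9]
grip_width: 65.8
```

Request:
jog_arm --series '[17,30,0,0,17,30,0,0,17,30,0,0,17,30,0,0,17,30,0,0,17,30,0,0,17,30,0,0,17,29,0,0,0,0,0,-7,0,0,0,-7]'

```text
t: 9.52
ee_pos: [569.4, 97.5, 143.5]
eef_rot: [0.998, 0.064, -0.001, 0.001]
ft_force: [-0.4, 1.0, 0.2]
grip_width: 66.0
```

Request:
jog_arm --series '[0,0,0,-7,0,0,0,-7,0,0,0,-7,0,0,0,-7,0,0,0,-7,0,0,0,-7,0,0,0,-7,0,0,0,-7,0,0,0,-7,0,0,0,-7]'

```text
t: 10.35
ee_pos: [568.4, 101.0, 143.7]
eef_rot: [0.779, 0.627, -0.001, 0.0]
ft_force: [0.2, 0.7, -0.4]
grip_width: 66.1
```

Request:
jog_arm --series '[0,0,0,-7,0,0,0,-7,0,0,0,-7,0,0,0,-7,0,0,0,-7,0,0,0,-7,0,0,0,-7,0,0,0,-7,0,0,0,-7,0,0,0,-7]'

```text
t: 11.18
ee_pos: [568.5, 100.9, 143.7]
eef_rot: [0.279, 0.96, -0.001, -0.0]
ft_force: [-0.6, 0.2, -0.0]
grip_width: 66.0
```

Request:
jog_arm --series '[0,0,0,-7,0,0,0,-5,0,0,0,0,0,0,0,0]'

```text
t: 11.52
ee_pos: [568.6, 101.1, 143.6]
eef_rot: [0.181, 0.983, -0.0, -0.0]
ft_force: [-1.1, -1.2, -0.0]
grip_width: 65.9
```

```bash
python3 - <<'E'
from h import *
T=imaging.snapshot("top");S=imaging.snapshot("side")
for s in(T,S):
  circ(s,(466,355),34,42,58,"placed"); circ(s,(466,355),34,26,36,"seat"); circ(s,(571,101),30,24,40,"A low");circ(s,(582,341),18,270,292,"head");circ(s,(381,364),20,45,90,"knob");circ(s,(518,-7),40,8,25,"cap")
to((571,102,36),173.3); print(env.get_obs()['qpos'].round(2))
E
```

```text
placed n 353 circ 465.1 355.1 r 23.9 mean [465.4 354.8  49.1] mid [464.9 355.5  49.5] zpct [45.1 49.  53.1]
seat n 378 circ 466.0 355.0 r 33.9 mean [465.2 351.7  29.7] mid [465.3 355.3  30.7] zpct [26.6 29.6 33.8]
A low n 106 circ 568.6 105.0 r 22.8 mean [558.1 108.1  30.8] mid [565.4 105.9  30.6] zpct [27.2 30.7 34.3]
head n 164 circ 582.4 339.5 r 13.3 mean [581.6 338.8 282. ] mid [582.7 339.7 279.1] zpct [273.  282.8 286. ]
knob n 84 circ 381.7 363.5 r 10.3 mean [381.6 362.2  63.9] mid [381.8 363.2  59.9] zpct [53.1 65.  68.7]
cap few 0
placed n 435 circ 464.1 354.9 r 24.5 mean [464.3 357.9  49.7] mid [464.  355.2  48.2] zpct [43.4 50.5 52.4]
seat n 399 circ 466.0 355.0 r 33.9 mean [468.1 368.7  30.8] mid [466.  360.1  31.1] zpct [27.8 30.6 34.3]
A low n 225 circ 570.3 103.7 r 24.9 mean [570.4 108.1  31.9] mid [570.7 103.3  31.7] zpct [25.2 32.7 35.2]
head n 181 circ 581.2 341.5 r 13.3 mean [580.5 346.5 280.4] mid [581.2 341.7 278.7] zpct [271.5 282.1 285.8]
knob n 165 circ 380.5 364.4 r 10.8 mean [381.1 368.7  60.1] mid [380.4 364.3  57.7] zpct [47.  62.3 67.8]
cap n 373 circ 517.7 -8.4 r 37.6 mean [517.7  -9.3  13.1] mid [517.7  -8.3  13.6] zpct [ 9.4 12.3 18.2]
 tool shift [ -1.9   1.5 107.7] turn -14.1 | t 11.62 pos [568.8 101.3 143.7] tilt [-0.    -0.001 -1.   ] q7 0.65 grip 66.2 F [-0.2  0.4 -0.6]
[ 0.69  0.47 -1.14  1.73  0.45  1.24  0.65]
```

Request:
jog_arm --series '[0,0,0,-7,0,0,0,-7,-2.3,1,25,0,0,0,30,0,0,0,20,0,0,0,15,0,0,0,8,0,0,0,4,0,0,0,0,0,0,0,0,0]'

```text
t: 12.45
ee_pos: [572.0, 102.7, 42.7]
eef_rot: [0.058, 0.998, 0.0, 0.001]
ft_force: [0.3, -0.3, 0.1]
grip_width: 66.2
```

```bash
python3 - <<'E'
from h import *
to((571,102,35),173.3); S=imaging.snapshot("side");circ(S,(570,103),28,24,40,"A low");circ(S,(570,103),28,60,75,"post")
to((571,102,35),173.3); print(env.get_obs()['qpos'].round(2))
E
```

```text
tool shift [ 1.  -0.8  7.7] turn 0.0 | t 12.45 pos [572.  102.7  42.7] tilt [ 0.001  0.    -1.   ] q7 0.79 grip 66.2 F [ 0.3 -0.3  0.1]
A low n 63 circ 558.2 109.7 r 17.7 mean [558.2 113.2  30.9] mid [557.9 110.2  29.9] zpct [25.4 32.2 33.9]
post few 0
 tool shift [ 1.1 -0.9  7.9] turn 0.0 | t 12.5 pos [572.2 102.7  42.9] tilt [ 0.002  0.    -1.   ] q7 0.79 grip 66.0 F [ 0.3 -0.   0.8]
[ 0.63  0.62 -1.08  1.81  0.61  1.1   0.79]
```

Request:
jog_arm --series '[0,0,5,0,0,0,3,0,0,0,0,0,0,0,0,0]'

```text
t: 12.83
ee_pos: [571.3, 102.2, 33.6]
eef_rot: [0.058, 0.998, -0.0, -0.0]
ft_force: [0.2, 0.3, 0.4]
grip_width: 66.1
```

Request:
jog_arm --series '[0,0,0,0,0,0,0,0,0,0,0,0,0,0,0,0,0,0,0,0,0,0,0,0]' --claw 40

```text
t: 13.33
ee_pos: [571.4, 102.4, 33.8]
eef_rot: [0.058, 0.998, -0.0, 0.0]
ft_force: [-0.2, -0.8, 0.5]
grip_width: 47.4
```

Request:
jog_arm --series '[0,0,-5,0,0,0,-15,0,0,0,-25,0,0,0,-30,0,0,0,-30,0,0,0,0,0,0,0,0,0]'

```text
t: 13.92
ee_pos: [572.5, 102.9, 141.3]
eef_rot: [0.058, 0.998, 0.0, 0.002]
ft_force: [0.4, 0.6, -2.9]
grip_width: 47.2
```

```bash
python3 - <<'E'
from h import *
S=imaging.snapshot("side"); to((464.5,354.8,120),173.3)
P=cloud(S); 
for z in (86,90,94,98):
    m=(S["z_map"]>0)&(abs(P[...,0]-572)<35)&(abs(P[...,1]-110)<40)&(abs(P[...,2]-z)<2); Q=P[m]; print(z,len(Q),Q.min(0).round(),Q.max(0).round())
cv2.imwrite("pics/c4.png",cv2.resize(S["img"][200:320,240:360],None,fx=5,fy=5,interpolation=cv2.INTER_CUBIC))
E
```

```text
tool shift [135.7 238.4  19.2] turn 0.0 | t 13.97 pos [571.5 102.2 139.5] tilt [ 0.001 -0.001 -1.   ] q7 0.86 grip 47.6 F [-0.2  0.3 -2.3]Traceback (most recent call last):
  File "<stdin>", line 5, in <module>
    return umr_minimum(a, axis, None, out, keepdims, initial, where)
ValueError: zero-size array to reduction operation minimum which has no identity
```

```bash
python3 - <<'E'
from h import *
S=imaging.snapshot("side"); to((464.5,354.8,120),173.3)
P=cloud(S); 
for z in (112,116,120,124,128,132,136,140):
    m=(S["z_map"]>0)&(abs(P[...,0]-572)<35)&(abs(P[...,1]-110)<40)&(abs(P[...,2]-z)<2); Q=P[m]
    if len(Q): print(z,len(Q),Q.min(0).round(),Q.max(0).round())
cv2.imwrite("pics/c4.png",cv2.resize(S["img"][200:320,240:360],None,fx=5,fy=5,interpolation=cv2.INTER_CUBIC))
E
```

```text
tool shift [135.  238.8  18.2] turn 0.0 | t 14.02 pos [570.8 101.9 138.4] tilt [-0.001 -0.001 -1.   ] q7 0.86 grip 47.3 F [ 0.2  0.2 -3. ]
120 20 [548.  99. 118.] [593. 135. 122.]
124 30 [549. 100. 122.] [592. 137. 126.]
128 30 [549. 100. 126.] [592. 137. 130.]
132 35 [549.  96. 130.] [592. 140. 134.]
136 37 [549.  96. 134.] [590. 140. 138.]
140 56 [548.  98. 138.] [593. 138. 142.]
```

View pics/c4.png

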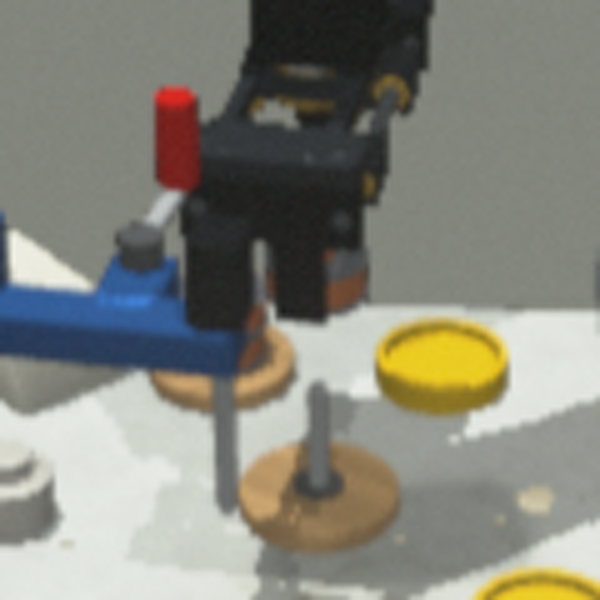

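Request:
jog_arm --series '[17,30,0,0,17,30,0,0,17,30,0,0,17,30,0,0,17,30,0,0,17,30,0,0,17,30,0,0,16,28.5,0,0,0,0,0,0,0,0,0,0]'

```text
t: 14.85
ee_pos: [462.1, 357.0, 137.6]
eef_rot: [0.055, 0.998, -0.0, -0.001]
ft_force: [0.8, -0.8, -2.7]
grip_width: 47.7
```

Request:
jog_arm --series '[0,0,20,0,0,0,20,0,0,0,12,0,0,0,5,0,0,0,0,0,0,0,0,0,0,0,0,0]'

```text
t: 15.43
ee_pos: [465.6, 355.3, 82.6]
eef_rot: [0.059, 0.998, 0.0, 0.0]
ft_force: [-0.3, -0.2, -2.0]
grip_width: 47.4
```

```bash
cat > chk.py <<'E'
from h import *
import sys
x,y,z,psi=map(float,sys.argv[1:5]); zs=[float(a) for a in sys.argv[5:]]
S=imaging.snapshot("side"); to((x,y,z),psi); P=cloud(S)
for z in zs:
    m=(S["z_map"]>0)&(abs(P[...,0]-465)<40)&(P[...,1]>330)&(P[...,1]<400)&(abs(P[...,2]-z)<3); Q=P[m]
    if len(Q): print(z,len(Q),"x",np.percentile(Q[:,0],[2,98]).round(),"y",np.percentile(Q[:,1],[2,98]).round())
E
python3 chk.py 465 355 71 173.3 36 42 48 60 66 72 78; python3 -c "
from h import *
print(env.get_obs()['qpos'].round(2))"
```

```text
tool shift [ 0.6 -0.4 11.7] turn -0.0 | t 15.48 pos [465.7 355.3  82.7] tilt [ 0.001  0.001 -1.   ] q7 0.34 grip 47.1 F [-0.2 -0.8 -1.4]
36.0 82 x [438. 491.] y [351. 379.]
42.0 58 x [444. 484.] y [363. 379.]
48.0 86 x [442. 487.] y [356. 378.]
60.0 3 x [447. 484.] y [367. 375.]
66.0 45 x [449. 484.] y [367. 390.]
72.0 36 x [459. 481.] y [383. 390.]
78.0 33 x [460. 481.] y [386. 389.]
[ 0.18  0.58 -1.12  1.77  0.56  1.16  0.34]
```

Request:
jog_arm --series '[0.6,0,4,0,0,0,3,0,0,0,2,0,0,0,1,0,0,0,1,0,0,0,0.5,0,0,0,0,0,0,0,0,0]'

```text
t: 16.15
ee_pos: [464.5, 355.1, 71.1]
eef_rot: [0.058, 0.998, -0.0, 0.0]
ft_force: [-1.5, -2.0, 5.7]
grip_width: 47.2
```

Request:
jog_arm --series '[0,0,0,0,0,0,0,0,0,0,0,0,0,0,0,0,0,0,-10,0,0,0,-20,0,0,0,-25,0,0,0,-25,0]' --claw 66

```text
t: 16.82
ee_pos: [464.0, 355.0, 151.4]
eef_rot: [0.058, 0.998, -0.0, -0.0]
ft_force: [0.6, 1.1, 0.3]
grip_width: 65.7
```

Request:
jog_arm --series '[-18.7,-31,0,0,-18.7,-31,0,0,-18.7,-31,0,0,-18.7,-31,0,0,-18.7,-31,0,0,-18.7,-31,0,0,-18.7,-31,0,0,-18.7,-31,0,0,-18.7,-31,0,0,-18.7,-31,0,0]'

```text
t: 17.65
ee_pos: [614.8, 23.6, 151.1]
eef_rot: [0.058, 0.998, -0.0, 0.0]
ft_force: [0.7, 0.2, 0.3]
grip_width: 66.1
```

Request:
jog_arm --series '[-18.7,-31,0,0,0,0,0,0,0,0,0,0]'

```text
t: 17.9
ee_pos: [629.9, -10.8, 150.2]
eef_rot: [0.061, 0.998, 0.0, -0.0]
ft_force: [-0.5, 1.9, 0.1]
grip_width: 66.2
```

```bash
python3 - <<'E'
from h import *
T=imaging.snapshot("top");S=imaging.snapshot("side")
for s in(T,S):
  circ(s,(465,355),34,60,78,"pile"); circ(s,(629,-7),34,38,58,"B")
P=cloud(S);m=(S["z_map"]>0)&(np.hypot(P[...,0]-465,P[...,1]-355)<40)
for z in (36,42,48,56,62,68): q=P[m&(abs(P[...,2]-z)<3)];print(z,np.percentile(q[:,0],[2,98]).round(1),q[:,1].max().round(1))
to((629,-7,54),173.3); print(env.get_obs()['qpos'].round(2))
E
```

```text
pile n 366 circ 466.0 354.9 r 24.2 mean [465.5 355.   68.7] mid [465.7 354.2  68.4] zpct [64.4 68.8 73.2]
B n 241 circ 629.1 -8.1 r 23.8 mean [623.2  -7.7  49.8] mid [627.7  -8.6  48.2] zpct [44.3 50.  54.9]
pile n 464 circ 464.7 356.1 r 24.5 mean [464.3 358.6  68.9] mid [463.9 356.2  67.4] zpct [61.4 70.2 72.1]
B n 31 circ 626.9 -7.1 r 23.0 mean [615.6  -3.7  49.2] mid [627.3  -8.8  46.9] zpct [41.  51.6 53.5]
36 [440.8 491.3] 386.8
42 [443.9 485. ] 378.4
48 [442.7 485.7] 380.3
56 [441.  485.8] 379.6
62 [444.6 484.7] 379.0
68 [443.2 484.5] 378.9
 tool shift [-0.3 -0.8 96.7] turn 0.1 | t 18.0 pos [628.7  -6.3 150.7] tilt [ 0.     0.001 -1.   ] q7 1.04 grip 66.0 F [-0.8  1.  -0.5]
[ 0.79  0.59 -1.12  1.59  0.55  1.31  1.04]
```

Request:
jog_arm --series '[0,-1,25,0,0,0,30,0,0,0,25,0,0,0,12,0,0,0,4,0,0,0,0,0,0,0,0,0,0,0,0,0]'

```text
t: 18.67
ee_pos: [630.0, -7.9, 56.1]
eef_rot: [0.058, 0.998, 0.0, 0.001]
ft_force: [0.2, 0.0, -0.1]
grip_width: 66.0
```

Request:
jog_arm --series '[0,0,0,0,0,0,0,0,0,0,0,0,0,0,0,0,0,0,0,0,0,0,0,0]' --claw 40

```text
t: 19.17
ee_pos: [629.2, -8.7, 54.6]
eef_rot: [0.058, 0.998, -0.0, 0.0]
ft_force: [0.1, -0.3, 2.6]
grip_width: 48.3
```

Request:
jog_arm --series '[0,0,-5,0,0,0,-15,0,0,0,-30,0,0,0,-30,0,0,0,-25,0,0,0,0,0,0,0,0,0]'

```text
t: 19.75
ee_pos: [629.6, -8.3, 161.1]
eef_rot: [0.058, 0.998, -0.0, 0.001]
ft_force: [-0.4, 0.1, -3.2]
grip_width: 48.5
```

```bash
python3 - <<'E'
from h import *
S=imaging.snapshot("side"); T=imaging.snapshot("top");to((464.6,355,150),173.3)
P=cloud(S); 
for z in range(116,164,5):
    m=(S["z_map"]>0)&(abs(P[...,0]-628)<35)&(abs(P[...,1]+2)<40)&(abs(P[...,2]-z)<3); Q=P[m]
    if len(Q)>3: print(z,len(Q),Q.min(0).round(),Q.max(0).round())
for s in(S,T): circ(s,(629,-7),34,22,40,"B low")
cv2.imwrite("pics/c5.png",cv2.resize(S["img"][180:300,230:350],None,fx=5,fy=5,interpolation=cv2.INTER_CUBIC))
E
```

```text
tool shift [204.7 342.5   8.3] turn 0.0 | t 19.85 pos [628.   -9.  158.2] tilt [-0.002 -0.001 -1.   ] q7 1.05 grip 48.5 F [-0.1  0.7 -2.8]
141 18 [606. -14. 139.] [623.  14. 144.]
146 26 [608.  -2. 144.] [631.  29. 149.]
151 30 [608. -17. 148.] [631.  28. 154.]
156 48 [606. -37. 153.] [631.  27. 159.]
161 63 [606. -36. 158.] [631.  28. 164.]
B low n 28 circ 613.5 -6.1 r 14.6 mean [611.3  -4.3  30.6] mid [611.1  -6.1  29.1] zpct [23.4 32.1 34.5]
B low n 170 circ 630.5 -8.3 r 23.5 mean [620.6  -6.7  30.5] mid [629.1  -7.8  30.7] zpct [25.9 30.8 34.4]
```

View pics/c5.png

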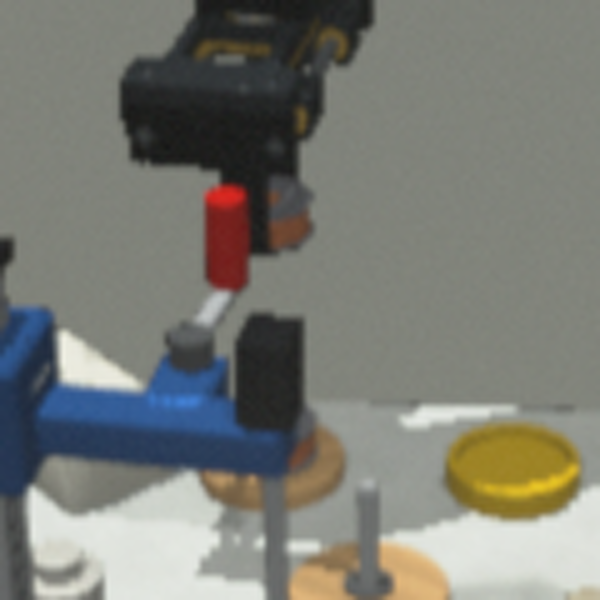

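Request:
jog_arm --series '[18.6,31,0,0,18.6,31,0,0,18.6,31,0,0,18.6,31,0,0,18.6,31,0,0,18.6,31,0,0,18.6,31,0,0,18.6,31,0,0,18.6,31,0,0,18.6,31,0,0]'

```text
t: 20.68
ee_pos: [478.5, 321.3, 157.4]
eef_rot: [0.058, 0.998, -0.001, -0.001]
ft_force: [0.7, 0.6, -2.7]
grip_width: 48.6
```

Request:
jog_arm --series '[18.6,31.5,0,0,0,0,10,0,0,0,20,0,0,0,15,0,0,0,8,0,0,0,0,0,0,0,0,0,0,0,0,0]'

```text
t: 21.35
ee_pos: [466.0, 354.3, 106.7]
eef_rot: [0.059, 0.998, 0.0, 0.0]
ft_force: [-0.2, -0.0, -3.2]
grip_width: 48.5
```

```bash
python3 chk.py 464.7 355 92.6 173.3 62 68 76 80 84 90 
```

```text
tool shift [ 1.5  0.3 14.4] turn -0.0 | t 21.4 pos [466.1 354.5 107. ] tilt [ 0.001  0.001 -1.   ] q7 0.36 grip 48.2 F [-0.9 -0.1 -2.8]
62.0 62 x [444. 485.] y [361. 378.]
68.0 137 x [443. 486.] y [352. 379.]
84.0 19 x [445. 488.] y [357. 376.]
90.0 47 x [448. 485.] y [367. 389.]
```

Request:
jog_arm --series '[1.5,0.3,5,0,0,0,4,0,0,0,2,0,0,0,1.5,0,0,0,1,0,0,0,0.7,0,0,0,0.5,0,0,0,0,0,0,0,0,0]'

```text
t: 22.15
ee_pos: [464.2, 355.0, 92.0]
eef_rot: [0.058, 0.998, -0.0, 0.0]
ft_force: [-0.6, -0.8, 3.8]
grip_width: 48.5
```

Request:
jog_arm --series '[0,0,0,0,0,0,0,0,0,0,0,0,0,0,0,0,0,0,-10,0,0,0,-20,0,0,0,-20,0,0,0,-10,0]' --claw 66

```text
t: 22.82
ee_pos: [464.6, 356.1, 154.3]
eef_rot: [0.058, 0.998, 0.001, 0.001]
ft_force: [0.4, 0.1, 1.0]
grip_width: 66.0
```

Request:
jog_arm --series '[-18.7,-31,0,0,-18.7,-31,0,0,-18.7,-31,0,0,-18.7,-31,0,0,-18.7,-31,0,0,-18.7,-31,0,0,-18.7,-31,0,0,-18.7,-31,0,0,-18.7,-31,0,0,-18.7,-31,0,0]'

```text
t: 23.65
ee_pos: [614.2, 23.2, 151.8]
eef_rot: [0.058, 0.998, -0.0, 0.0]
ft_force: [0.4, 0.7, -0.9]
grip_width: 66.1
```

Request:
jog_arm --series '[-18.7,-31,10,0,0,0,30,0,0,0,30,0,0,0,20,0,0,0,10,0,0,0,0,0,0,0,0,0,0,0,0,0]'

```text
t: 24.32
ee_pos: [629.8, -7.2, 53.3]
eef_rot: [0.058, 0.998, 0.0, 0.001]
ft_force: [1.1, -0.2, 0.2]
grip_width: 66.1
```

```bash
python3 - <<'E'
from h import *
T=imaging.snapshot("top");S=imaging.snapshot("side")
for s in(T,S): circ(s,(465,355),34,82,98,"pile"); circ(s,(518,-7),40,8,25,"cap")
to((629,-7,34.5),173.3); print(env.get_obs()['qpos'].round(2))
E
```

```text
pile n 375 circ 464.5 354.8 r 23.7 mean [464.3 355.2  88.3] mid [464.2 355.2  89.1] zpct [84.4 88.4 92.3]
cap n 530 circ 508.4 -6.6 r 33.7 mean [510.2  -6.5  11.7] mid [509.7  -6.1  15.5] zpct [ 8.3 11.2 17.1]
pile n 433 circ 462.3 355.9 r 24.6 mean [463.6 358.3  89.1] mid [463.8 356.   87.5] zpct [83.5 89.8 91.6]
cap n 333 circ 511.8 -5.7 r 36.4 mean [510.1  -6.6  12.7] mid [510.1  -4.9  14.1] zpct [ 9.3 12.  17.4]
 tool shift [ 0.9  0.3 18.8] turn 0.0 | t 24.42 pos [629.8  -7.4  53.3] tilt [ 0.003 -0.    -1.   ] q7 0.99 grip 65.9 F [ 0.6  0.7 -0.3]
[ 0.74  0.68 -1.04  1.68  0.64  1.16  0.99]
```

Request:
jog_arm --series '[0.8,0.3,8,0,0,0,6,0,0,0,4,0,0,0,1,0,0,0,0,0,0,0,0,0]'

```text
t: 24.92
ee_pos: [627.9, -7.3, 32.4]
eef_rot: [0.058, 0.998, 0.0, -0.0]
ft_force: [0.0, -0.1, 0.3]
grip_width: 65.7
```

Request:
jog_arm --series '[0,0,0,0,0,0,0,0,0,0,0,0,0,0,0,0,0,0,0,0,0,0,0,0]' --claw 40

```text
t: 25.42
ee_pos: [628.0, -7.7, 32.6]
eef_rot: [0.058, 0.998, -0.0, 0.0]
ft_force: [0.9, -1.5, 0.7]
grip_width: 47.9
```

Request:
jog_arm --series '[0,0,-5,0,0,0,-15,0,0,0,-30,0,0,0,-30,0,0,0,-30,0,0,0,-20,0,0,0,0,0,0,0,0,0]'

```text
t: 26.08
ee_pos: [628.3, -7.0, 164.0]
eef_rot: [0.058, 0.998, -0.0, 0.001]
ft_force: [-0.7, -0.4, -3.8]
grip_width: 47.6
```

```bash
python3 - <<'E'
from h import *
S=imaging.snapshot("side"); T=imaging.snapshot("top");to((464.6,355,150),173.3)
P=cloud(S); 
for z in range(136,174,5):
    m=(S["z_map"]>0)&(abs(P[...,0]-628)<35)&(abs(P[...,1]+2)<40)&(abs(P[...,2]-z)<3); Q=P[m]
    if len(Q)>3: print(z,len(Q),Q.min(0).round(),Q.max(0).round())
for s in(T,S): circ(s,(518,-7),70,13,22,"cap")
for d in finder.tip_of("top","end_cap")+finder.tip_of("side","end_cap"): print(d["confidence"], w(T,d["centre"]).round(), w(S,d["centre"]).round())
E
```

```text
tool shift [203.3 341.3  11.4] turn 0.0 | t 26.18 pos [626.9  -7.6 161.3] tilt [-0.002 -0.001 -1.   ] q7 1.05 grip 47.9 F [-0.6  0.3 -2.7]
146 18 [607. -11. 146.] [631.  27. 149.]
151 29 [608.  -7. 148.] [631.  29. 154.]
156 27 [608. -39. 153.] [631.  31. 159.]
161 40 [608. -35. 158.] [631.  29. 164.]
166 59 [608. -23. 163.] [652.  31. 168.]
171 7 [623.  26. 169.] [630.  31. 172.]
cap n 182 circ 507.2 -6.7 r 33.8 mean [509.2  -6.   15.4] mid [507.3  -6.7  17.3] zpct [13.1 14.9 18.6]
cap n 162 circ 507.3 -5.1 r 35.6 mean [506.8  -3.5  16. ] mid [507.5  -5.1  16.8] zpct [13.2 16.2 18.7]
0.85 [461. 201.   6.] [ 579. -119.  -54.]
0.7 [305. 215.  10.] [ 590.  -24. -178.]
0.59 [507.  -1.   4.] [ 377. -155.  -18.]
0.91 [441. 134. 138.] [508.  -3.   7.]
0.63 [311. -60. 322.] [307. 216.  10.]
0.62 [325.  96. 297.] [464. 193.   7.]
0.46 [366. 343. 231.] [713. 123.   2.]
```

Request:
jog_arm --series '[18.6,31,0,0,18.6,31,0,0,18.6,31,0,0,18.6,31,0,0,18.6,31,0,0,18.6,31,0,0,18.6,31,0,0,18.6,31,0,0,18.6,31,0,0,18.6,31,0,0]'

```text
t: 27.12
ee_pos: [477.7, 323.0, 161.3]
eef_rot: [0.058, 0.998, -0.001, -0.001]
ft_force: [1.4, 0.3, -2.7]
grip_width: 47.9
```

Request:
jog_arm --series '[18.6,31,0,0,0,0,10,0,0,0,12,0,0,0,10,0,0,0,6,0,0,0,0,0,0,0,0,0,0,0,0,0]'

```text
t: 27.78
ee_pos: [465.2, 354.5, 124.7]
eef_rot: [0.059, 0.998, 0.0, 0.0]
ft_force: [-0.4, 0.3, -3.7]
grip_width: 47.5
```

```bash
python3 chk.py 462.6 355 110.6 173.3 82 88 96 100 104 108 112
```

```text
tool shift [ 2.5 -0.1 14.3] turn -0.1 | t 27.83 pos [465.1 354.8 124.9] tilt [ 0.001  0.    -1.   ] q7 0.37 grip 48.0 F [-0.1  0.7 -2.2]
82.0 64 x [443. 484.] y [362. 378.]
88.0 155 x [441. 485.] y [349. 379.]
104.0 11 x [446. 489.] y [360. 375.]
108.0 55 x [447. 489.] y [361. 389.]
112.0 53 x [453. 486.] y [366. 390.]
```

Request:
jog_arm --series '[3,0,4,0,0,0,4,0,0,0,2,0,0,0,1.5,0,0,0,1,0,0,0,1,0,0,0,0.7,0,0,0,0,0,0,0,0,0]'

```text
t: 28.58
ee_pos: [461.4, 355.6, 110.3]
eef_rot: [0.058, 0.998, -0.0, 0.0]
ft_force: [1.4, 0.8, -2.8]
grip_width: 48.0
```

Request:
jog_arm --series '[0,0,0.7,0,0,0,0,0,0,0,0,0]'

```text
t: 28.83
ee_pos: [461.4, 355.6, 109.7]
eef_rot: [0.058, 0.998, 0.0, 0.0]
ft_force: [0.6, -0.4, -2.1]
grip_width: 48.2
```

Request:
jog_arm --series '[0,0,0.7,0,0,0,0,0,0,0,0,0]'

```text
t: 29.08
ee_pos: [461.5, 355.7, 109.3]
eef_rot: [0.058, 0.998, 0.0, 0.0]
ft_force: [0.4, -0.4, -0.6]
grip_width: 47.8
```

Request:
jog_arm --series '[0,0,0.6,0,0,0,0,0]'

```text
t: 29.25
ee_pos: [461.6, 355.8, 108.9]
eef_rot: [0.058, 0.998, 0.0, 0.0]
ft_force: [-0.7, -1.2, 3.9]
grip_width: 47.9
```

Request:
jog_arm --series '[0,0,0,0,0,0,0,0,0,0,0,0,0,0,0,0,0,0,-10,0,0,0,-20,0,0,0,-20,0,0,0,-10,0]' --claw 66

```text
t: 29.92
ee_pos: [461.8, 356.6, 171.0]
eef_rot: [0.058, 0.998, 0.001, 0.001]
ft_force: [-0.7, -0.4, -0.0]
grip_width: 66.3
```

```bash
python3 - <<'E'
from h import *
to((507.5,-6,150),173.3); T=imaging.snapshot("top");S=imaging.snapshot("side"); P=cloud(S);m=(S["z_map"]>0)&(np.hypot(P[...,0]-465,P[...,1]-355)<40)
for z in (36,42,48,56,62,68,76,82,88,96,102,108): q=P[m&(abs(P[...,2]-z)<3)];print(z,np.percentile(q[:,0],[2,98]).round(1),q[:,1].max().round(1))
E
```

```text
tool shift [ -87.4 -354.9   20.4] turn 0.0 | t 29.92 pos [461.8 356.6 171. ] tilt [ 0.002  0.002 -1.   ] q7 0.4 grip 66.3 F [-0.7 -0.4 -0. ]
36 [438.  490.4] 382.8
42 [444.3 484.9] 378.5
48 [444.5 485.8] 379.2
56 [443.  485.8] 380.6
62 [443.3 484.1] 379.0
68 [440.  486.1] 379.5
76 [442.8 484.6] 379.4
82 [443.2 484.2] 379.3
88 [441.1 486.7] 379.5
96 [441.6 485.1] 379.5
102 [443.6 484.1] 379.9
108 [441.9 485.5] 380.5
```

Request:
jog_arm --series '[-8,-32,0,0,-8,-32,0,0,-8,-32,0,0,-8,-32,0,0,-8,-32,0,0,-8,-32,0,0,-8,-32,0,0,-8,-32,0,0,-8,-32,0,0,-8,-32,0,0]' --claw 86

```text
t: 30.85
ee_pos: [502.9, 26.3, 167.5]
eef_rot: [0.059, 0.998, -0.0, -0.0]
ft_force: [1.3, -0.9, -0.1]
grip_width: 85.8
```

Request:
jog_arm --series '[-7.5,-34,0,0,0,0,30,0,0,0,30,0,0,0,20,0,0,0,0,0,0,0,0,0]'

```text
t: 31.35
ee_pos: [505.9, -5.9, 87.3]
eef_rot: [0.058, 0.998, 0.0, -0.001]
ft_force: [-0.0, -0.2, 0.0]
grip_width: 86.1
```

```bash
python3 - <<'E'
from h import *
T=imaging.snapshot("top");S=imaging.snapshot("side")
for s in(T,S): circ(s,(507,-6),60,12,22,"cap"); circ(s,(465,355),34,102,118,"pile")
for s in(T,S):
    h=cv2.cvtColor(s["img"],cv2.COLOR_BGR2HSV); P=cloud(s)
    m=(h[...,0]>20)&(h[...,0]<35)&(h[...,1]>150)&(P[...,2]>2)&(P[...,2]<25)&(np.hypot(P[...,0]-507,P[...,1]+6)<70)
    Q=P[m]; print(len(Q),Q.min(0).round(1),Q.max(0).round(1),cv2.minEnclosingCircle(Q[:,:2].astype(np.float32)))
to((507.5,-6,22),173.3); print(env.get_obs()['qpos'].round(2))
cv2.imwrite("pics/c6.png",cv2.resize(S["img"][190:310,290:410],None,fx=5,fy=5,interpolation=cv2.INTER_CUBIC))
E
```

```text
cap n 97 circ 507.1 -5.8 r 33.5 mean [496.9   4.4  15.2] mid [506.   -2.2  16.4] zpct [12.3 15.  19.4]
pile n 388 circ 465.0 355.9 r 24.3 mean [464.8 355.7 107.6] mid [464.9 355.2 108.4] zpct [103.8 107.7 111.6]
cap n 220 circ 503.8 -6.2 r 36.8 mean [505.7  -5.5  15. ] mid [507.6  -6.5  16.2] zpct [12.1 14.5 18.6]
pile n 429 circ 462.9 356.1 r 24.7 mean [463.4 359.1 108.6] mid [463.8 356.8 107.2] zpct [103.2 109.3 110.9]
197 [474.7 -25.7   2.1] [532.9  25.9  20.7] ((504.5937805175781, -2.7808070182800293), 31.260038375854492)
377 [477.1 -38.4   2. ] [538.   30.4  20.4] ((506.0032958984375, -3.6461126804351807), 34.832298278808594)
 tool shift [ 0.4 -0.3 67.3] turn 0.1 | t 31.45 pos [507.8  -5.7  89.3] tilt [ 0.001  0.    -1.   ] q7 1.09 grip 86.1 F [-0.2 -0.5  0.1]
[ 1.01  0.39 -1.2   1.95  0.41  1.08  1.09]
```

View pics/c6.png

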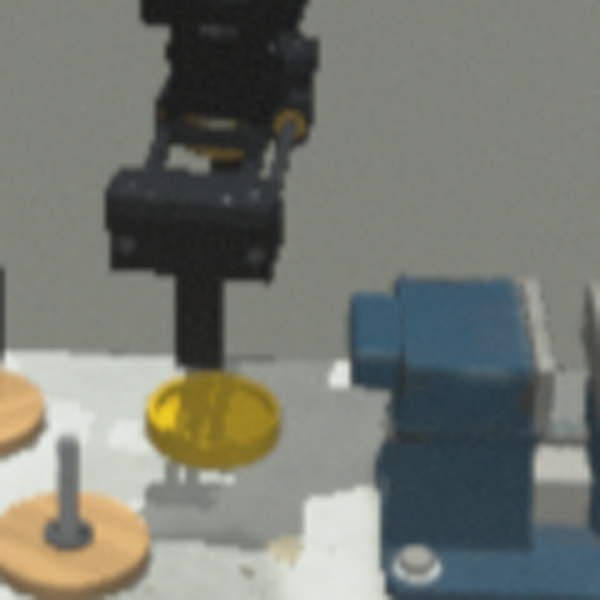

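Request:
jog_arm --series '[0,0,20,0,0,0,20,0,0,0,14,0,0,0,8,0,0,0,0,0,0,0,0,0,0,0,0,0]'

```text
t: 32.03
ee_pos: [508.0, -6.1, 27.3]
eef_rot: [0.058, 0.998, -0.0, 0.001]
ft_force: [1.0, 0.1, 0.8]
grip_width: 85.9
```

```bash
python3 - <<'E'
from h import *
S=imaging.snapshot("side"); h=cv2.cvtColor(S["img"],cv2.COLOR_BGR2HSV); P=cloud(S)
m=(h[...,0]>20)&(h[...,0]<35)&(h[...,1]>150)&(P[...,2]>2)&(P[...,2]<25)&(np.hypot(P[...,0]-507,P[...,1]+6)<70)
Q=P[m]; print(len(Q),np.percentile(Q,[1,99],axis=0).round(1)); to((507.5,-6,24),173.3)
E
```

```text
175 [[477.3 -23.3   3.3]
 [537.6  28.   18.6]]
 tool shift [0.5 0.1 3.4] turn 0.0 | t 32.08 pos [508.   -6.2  27.4] tilt [ 0.002 -0.    -1.   ] q7 1.01 grip 86.5 F [ 0.8  0.1 -0. ]
```

Request:
jog_arm --series '[0,0,3,0,0,0,0,0,0,0,0,0]'

```text
t: 32.33
ee_pos: [507.1, -6.4, 23.5]
eef_rot: [0.058, 0.998, -0.0, 0.0]
ft_force: [-0.8, 0.3, -1.0]
grip_width: 86.2
```

Request:
jog_arm --series '[0,0,0,0,0,0,0,0,0,0,0,0,0,0,0,0,0,0,0,0,0,0,0,0]' --claw 60

```text
t: 32.83
ee_pos: [507.0, -6.3, 23.3]
eef_rot: [0.058, 0.998, -0.0, -0.0]
ft_force: [0.0, 0.2, -0.5]
grip_width: 66.1
```

Request:
jog_arm --series '[0,0,-5,0,0,0,-15,0,0,0,-30,0,0,0,-35,0,0,0,-35,0,0,0,-30,0,0,0,0,0,0,0,0,0]'

```text
t: 33.5
ee_pos: [508.2, -6.4, 175.0]
eef_rot: [0.059, 0.998, -0.001, 0.002]
ft_force: [-1.1, 0.1, -1.4]
grip_width: 66.6
```

```bash
python3 - <<'E'
from h import *
S=imaging.snapshot("side"); h=cv2.cvtColor(S["img"],cv2.COLOR_BGR2HSV); P=cloud(S)
m=(h[...,0]>20)&(h[...,0]<35)&(h[...,1]>150)&(P[...,2]>100)
Q=P[m]; print(len(Q),np.percentile(Q,[1,99],axis=0).round(1)); to((464.5,355.5,150),173.3)
E
```

```text
239 [[477.7 -36.5 154.1]
 [539.1 990.9 654.7]]
 tool shift [ 84.6 354.7  23. ] turn -0.0 | t 33.55 pos [507.1  -6.6 173.5] tilt [ 0.001 -0.001 -1.   ] q7 1.2 grip 66.3 F [-0.1 -0.6 -0.9]
```

Request:
jog_arm --series '[7.7,32,0,0,7.7,32,0,0,7.7,32,0,0,7.7,32,0,0,7.7,32,0,0,7.7,32,0,0,7.7,32,0,0,7.7,32,0,0,7.7,32,0,0,7.7,32,0,0]'

```text
t: 34.38
ee_pos: [466.5, 321.3, 171.1]
eef_rot: [0.058, 0.998, -0.001, -0.001]
ft_force: [0.3, -0.2, 0.3]
grip_width: 66.4
```

Request:
jog_arm --series '[7.6,34.5,0,0,0,0,8,0,0,0,10,0,0,0,8,0,0,0,0,0,0,0,0,0,0,0,0,0]'

```text
t: 34.97
ee_pos: [465.1, 354.1, 147.0]
eef_rot: [0.06, 0.998, -0.0, -0.0]
ft_force: [0.7, -0.4, -0.1]
grip_width: 66.4
```

```bash
python3 - <<'E'
from h import *
S=imaging.snapshot("side"); h=cv2.cvtColor(S["img"],cv2.COLOR_BGR2HSV); P=cloud(S)
m=(h[...,0]>20)&(h[...,0]<35)&(h[...,1]>150)&(P[...,2]>100)&(S["z_map"]>0)
Q=P[m]; print(len(Q),np.percentile(Q,[1,99],axis=0).round(1)); to((464.5,355.5,127.5),173.3)
cv2.imwrite("pics/c7.png",cv2.resize(S["img"][260:400,270:430],None,fx=4,fy=4,interpolation=cv2.INTER_CUBIC))
E
```

```text
221 [[437.  362.6 126.1]
 [496.4 387.8 141.6]]
 tool shift [ 0.8  0.9 20. ] turn -0.1 | t 35.02 pos [465.2 354.5 147.5] tilt [ 0. -0. -1.] q7 0.41 grip 66.8 F [-0.5  0.1 -0.7]
```

View pics/c7.png

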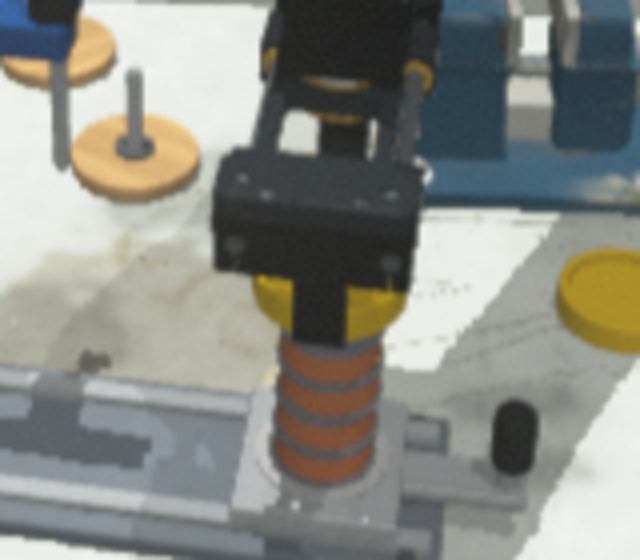

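Request:
jog_arm --series '[2.2,0.8,4,0,0,0,4,0,0,0,3,0,0,0,3,0,0,0,2,0,0,0,1.5,0,0,0,1,0,0,0,0,0,0,0,0,0]'

```text
t: 35.77
ee_pos: [462.2, 356.8, 128.8]
eef_rot: [0.058, 0.998, -0.0, -0.0]
ft_force: [-0.1, 0.1, -1.1]
grip_width: 66.3
```

Request:
jog_arm --series '[0,0,0.7,0,0,0,0,0,0,0,0,0]'

```text
t: 36.02
ee_pos: [462.2, 356.8, 128.1]
eef_rot: [0.058, 0.998, -0.0, 0.0]
ft_force: [0.3, -0.2, 0.1]
grip_width: 66.1
```

Request:
jog_arm --series '[0,-1,0.7,0,0,0,0,0,0,0,0,0]'

```text
t: 36.27
ee_pos: [462.1, 355.6, 127.3]
eef_rot: [0.058, 0.998, -0.0, -0.0]
ft_force: [0.5, 0.5, -0.1]
grip_width: 66.5
```

Request:
jog_arm --series '[0,0,0.7,0,0,0,0,0,0,0,0,0]'

```text
t: 36.52
ee_pos: [462.1, 355.7, 126.6]
eef_rot: [0.058, 0.998, -0.0, -0.0]
ft_force: [0.8, -0.8, -0.4]
grip_width: 65.7
```

Request:
jog_arm --series '[0,0,0.7,0,0,0,0,0,0,0,0,0]'

```text
t: 36.77
ee_pos: [462.1, 355.7, 125.9]
eef_rot: [0.058, 0.998, -0.0, -0.0]
ft_force: [0.3, -0.2, -0.5]
grip_width: 66.1
```

Request:
jog_arm --series '[0,0,0.7,0,0,0,0,0,0,0,0,0]'

```text
t: 37.02
ee_pos: [462.2, 355.8, 125.5]
eef_rot: [0.058, 0.998, 0.0, 0.0]
ft_force: [0.3, 0.1, 1.9]
grip_width: 66.0
```

Contact. I'll release, lift off, then look.

Request:
jog_arm --series '[0,0,0,0,0,0,0,0,0,0,0,0,0,0,0,0,0,0,0,0,0,0,-5,0,0,0,-15,0,0,0,-25,0,0,0,-15,0]' --claw 82

```text
t: 37.77
ee_pos: [462.5, 356.7, 188.3]
eef_rot: [0.058, 0.998, 0.001, 0.001]
ft_force: [0.4, 0.7, -0.0]
grip_width: 81.4
```

Request:
jog_arm --series '[25,0,0,0,30,0,0,0,28,0,0,0,0,0,0,0,0,0,0,0,0,0,0,0]' --claw 50

```text
t: 38.27
ee_pos: [380.6, 365.4, 186.2]
eef_rot: [0.058, 0.998, 0.0, 0.001]
ft_force: [1.6, -0.2, -0.8]
grip_width: 53.0
```

```bash
python3 - <<'E'
from h import *
T=imaging.snapshot("top");S=imaging.snapshot("side"); to((381,364,150),173.3); print(env.get_obs()['qpos'].round(2))
for s in(T,S):
    h=cv2.cvtColor(s["img"],cv2.COLOR_BGR2HSV); P=cloud(s)
    m=(h[...,0]>20)&(h[...,0]<35)&(h[...,1]>120)&(P[...,2]>90)&(s["z_map"]>0); Q=P[m]; print(len(Q),np.percentile(Q,[1,50,99],axis=0).round(1))
    circ(s,(464,355),42,115,128,"cap rim"); circ(s,(381,364),20,45,90,"knob")
P=cloud(S);m=(S["z_map"]>0)&(np.hypot(P[...,0]-465,P[...,1]-355)<40)
for z in (36,42,48,56,62,68,76,82,88,96,102,106): q=P[m&(abs(P[...,2]-z)<3)];print(z,np.percentile(q[:,0],[2,98]).round(1),q[:,1].max().round(1))
cv2.imwrite("pics/c8.png",cv2.resize(S["img"][250:400,270:430],None,fx=4,fy=4,interpolation=cv2.INTER_CUBIC))
E
```

```text
tool shift [-0.1 -1.1 35.7] turn -0.1 | t 38.37 pos [381.  365.1 185.7] tilt [ 0.001  0.    -1.   ] q7 0.38 grip 50.7 F [ 0.6  0.4 -0.3]
[ 0.29  0.32 -1.28  1.8   0.32  1.26  0.38]
1263 [[ 233.3   27.2  106.2]
 [ 453.1  345.8  114.8]
 [ 495.6  406.3 1157.2]]
cap rim n 269 circ 463.3 355.8 r 34.0 mean [464.1 355.2 117.6] mid [463.3 355.4 119.8] zpct [115.2 117.4 120.9]
knob few 0
1063 [[367.2 325.5  99.2]
 [461.3 360.5 113.9]
 [494.1 396.2 263.9]]
cap rim n 340 circ 462.3 357.3 r 34.8 mean [462.3 358.3 118.2] mid [461.7 357.3 118.1] zpct [115.2 118.6 120.4]
knob n 167 circ 380.2 365.1 r 10.4 mean [381.  368.4  59.8] mid [380.2 365.6  57.2] zpct [46.9 61.4 68.5]
36 [441.7 488.2] 384.2
42 [444.  483.5] 378.8
48 [444.  487.4] 380.1
56 [440.9 485.8] 379.0
62 [443.6 485.6] 379.6
68 [441.9 485.9] 380.2
76 [442.9 485.7] 379.9
82 [443.  484.3] 378.3
88 [446.4 483.3] 379.1
96 [471.2 474.4] 380.1
102 [438.3 491.3] 388.0
106 [430.4 494.8] 390.6
```

View pics/c8.png

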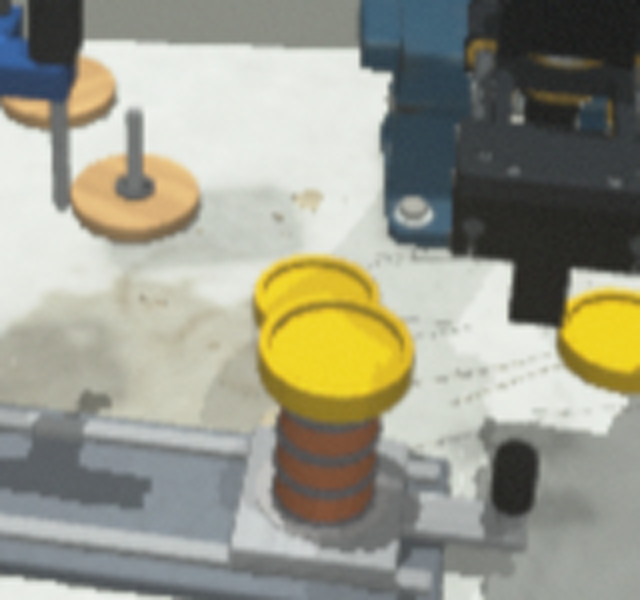

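Request:
jog_arm --series '[4,-0.5,20,0,0,0,30,0,0,0,30,0,0,0,20,0,0,0,10,0,0,0,5,0,0,0,0,0,0,0,0,0]'

```text
t: 39.03
ee_pos: [376.3, 366.1, 71.2]
eef_rot: [0.058, 0.998, 0.001, 0.0]
ft_force: [-0.4, 0.2, -0.0]
grip_width: 50.1
```

```bash
python3 - <<'E'
from h import *
S=imaging.snapshot("side"); to((377,364.5,65),173.3); print(env.get_obs()['qpos'].round(2))
cv2.imwrite("pics/c9.png",cv2.resize(S["img"][250:400,300:460],None,fx=4,fy=4,interpolation=cv2.INTER_CUBIC))
E
```

```text
tool shift [-0.8 -1.7  6.5] turn -0.0 | t 39.08 pos [376.4 366.2  71.5] tilt [ 0.001  0.001 -1.   ] q7 0.26 grip 49.9 F [-0.1 -0.2  0.8]
[ 0.16  0.45 -1.15  1.92  0.47  1.07  0.26]
```

View pics/c9.png

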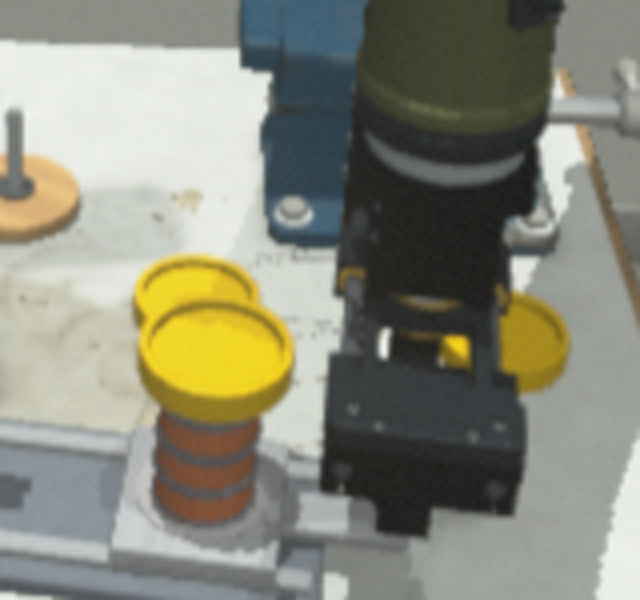

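Request:
jog_arm --series '[0,-1.2,5,0,0,0,3,0,0,0,0,0,0,0,0,0]'

```text
t: 39.42
ee_pos: [375.5, 364.0, 62.3]
eef_rot: [0.058, 0.998, -0.0, 0.0]
ft_force: [0.6, 0.2, 0.6]
grip_width: 50.1
```

Request:
jog_arm --series '[0,0,0,0,0,0,0,0,0,0,0,0,0,0,0,0,0,0,0,0,0,0,0,0,0,0,0,0]' --claw 10

```text
t: 40.0
ee_pos: [375.4, 363.7, 62.3]
eef_rot: [0.058, 0.998, -0.001, -0.0]
ft_force: [-0.7, -2.2, 1.7]
grip_width: 19.2
```

Request:
jog_arm --series '[-1,0,0,0,-2,0,0,0,-3,0,0,0,-4,0,0,0,-5,0,0,0,-5,0,0,0,-5,0,0,0,-5,0,0,0,-5,0,0,0,-5,0,0,0]'

```text
t: 40.83
ee_pos: [416.0, 359.0, 62.3]
eef_rot: [0.059, 0.998, -0.0, -0.0]
ft_force: [-3.3, -3.4, 5.4]
grip_width: 19.2
```

Request:
jog_arm --series '[-5,0,0,0,-5,0,0,0,-5,0,0,0,-5,0,0,0,-5,0,0,0,-5,0,0,0,-5,0,0,0,-5,0,0,0,-5,0,0,0,-5,0,0,0]'

```text
t: 41.67
ee_pos: [465.7, 353.3, 62.3]
eef_rot: [0.059, 0.998, -0.0, 0.0]
ft_force: [-2.4, -3.8, 6.0]
grip_width: 19.0
```

Request:
jog_arm --series '[-5,0,0,0,-5,0,0,0,-4,0,0,0,-4,0,0,0,-3,0,0,0,-3,0,0,0,-2,0,0,0,-1,0,0,0,0,0,0,0,0,0,0,0]'

```text
t: 42.5
ee_pos: [492.4, 350.2, 62.3]
eef_rot: [0.059, 0.998, -0.0, 0.001]
ft_force: [-0.4, -2.9, 3.5]
grip_width: 19.2
```

```bash
python3 - <<'E'
from h import *
T=imaging.snapshot("top");S=imaging.snapshot("side"); to((375.4+119.2,363.7-14,62.3),173.3); print(env.get_obs()['qpos'].round(2))
for s in(T,S): circ(s,(582,341),42,115,128,"cap rim"); circ(s,(582,341),18,268,292,"head")
cv2.imwrite("pics/c10.png",cv2.resize(S["img"][200:400,220:430],None,fx=3.5,fy=3,interpolation=cv2.INTER_CUBIC))
E
```

```text
tool shift [-2.2 -0.2 -0. ] turn -0.0 | t 42.6 pos [492.4 350.2  62.3] tilt [ 0.001 -0.    -1.   ] q7 0.38 grip 19.2 F [ 0.4 -4.3  3.4]
[ 0.14  0.61 -1.03  1.73  0.57  1.13  0.38]
cap rim n 153 circ 580.1 341.9 r 33.7 mean [583.8 332.1 117.5] mid [582.1 341.7 119.8] zpct [115.2 117.2 120.8]
head n 169 circ 582.4 339.1 r 13.3 mean [581.6 338.7 281.5] mid [582.9 339.2 277.9] zpct [271.8 282.6 286. ]
cap rim n 320 circ 579.8 343.8 r 34.9 mean [578.9 345.2 118.3] mid [578.7 344.4 118.1] zpct [115.3 118.5 120.3]
head n 199 circ 581.1 342.0 r 14.3 mean [580.7 346.7 279.4] mid [581.3 341.8 277.5] zpct [269.2 281.1 285.6]
```

View pics/c10.png

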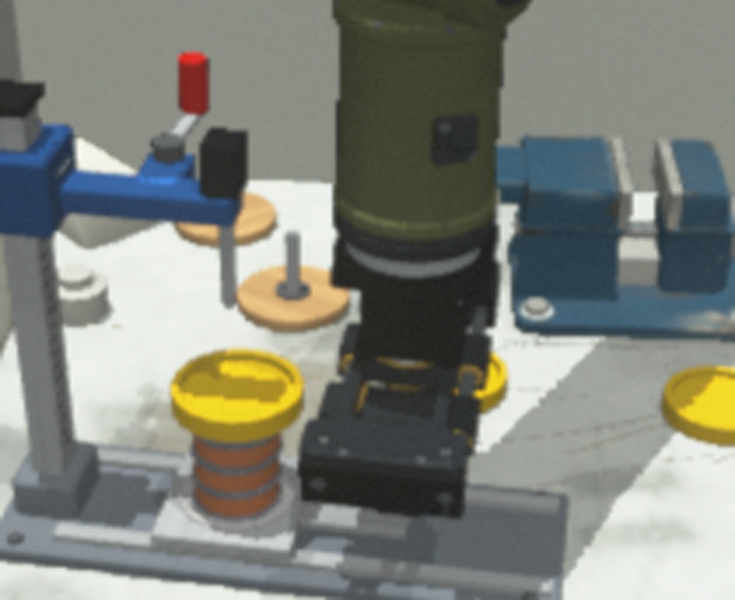

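Request:
jog_arm --series '[-1,0,0,0,-1,0,0,0,0,0,0,0,0,0,0,0]'

```text
t: 42.93
ee_pos: [492.6, 350.2, 62.3]
eef_rot: [0.058, 0.998, -0.001, -0.001]
ft_force: [-4.3, -5.9, 6.0]
grip_width: 19.2
```

Request:
jog_arm --series '[-1,0,0,0,0,0,0,0,0,0,0,0]'

```text
t: 43.18
ee_pos: [492.6, 350.2, 62.3]
eef_rot: [0.058, 0.998, -0.001, -0.002]
ft_force: [-5.1, -4.3, 7.3]
grip_width: 19.0
```

Request:
jog_arm --series '[-1,0,0,0,0,0,0,0,0,0,0,0]'

```text
t: 43.43
ee_pos: [492.6, 350.2, 62.3]
eef_rot: [0.058, 0.998, -0.001, -0.002]
ft_force: [-7.5, -6.1, 9.6]
grip_width: 19.1
```

Request:
jog_arm --series '[-2,0,0,0,-2,0,0,0,0,0,0,0,0,0,0,0]'

```text
t: 43.77
ee_pos: [492.7, 350.2, 62.2]
eef_rot: [0.057, 0.998, -0.002, -0.005]
ft_force: [-15.3, -7.7, 15.2]
grip_width: 19.0
```

Request:
jog_arm --series '[3,0,0,0,0,0,0,0,0,0,0,0,0,0,0,0,0,0,0,0]' --claw 50

```text
t: 44.18
ee_pos: [497.2, 350.3, 62.2]
eef_rot: [0.058, 0.998, 0.001, 0.0]
ft_force: [0.1, -0.8, -0.5]
grip_width: 43.9
```

Request:
jog_arm --series '[8,0,-10,0,10,0,-30,0,15,0,-40,0,0,0,-40,0,0,0,-40,0,0,0,-40,0,0,0,-40,0,0,0,0,0,0,0,0,0]'

```text
t: 44.93
ee_pos: [464.3, 355.4, 304.4]
eef_rot: [0.058, 0.998, 0.002, 0.002]
ft_force: [-0.3, -0.5, -1.7]
grip_width: 50.2
```

```bash
python3 - <<'E'
from h import *
T=imaging.snapshot("top");S=imaging.snapshot("side"); to((582,341,310),173.3); print(env.get_obs()['qpos'].round(2))
for s in(T,S): circ(s,(582,341),42,115,128,"cap rim"); circ(s,(582,341),18,268,292,"head");circ(s,(500,350),20,45,80,"knob");circ(s,(605,267),18,270,305,"lever");circ(s,(614,307),16,262,300,"pivot")
P=cloud(S);m=(S["z_map"]>0)&(np.hypot(P[...,0]-582,P[...,1]-341)<40)
for z in (42,62,82,106,112,150,160,168,172,176): q=P[m&(abs(P[...,2]-z)<3)];print(z,len(q),len(q) and np.percentile(q,[2,50,98],axis=0).round(1)[:,:2].tolist())
E
```

```text
tool shift [-119.     1.1   -9. ] turn 0.0 | t 45.03 pos [463.7 353.7 301. ] tilt [-0.    -0.001 -1.   ] q7 0.5 grip 50.1 F [-0.1  0.3 -0.6]
[ 0.26  0.37 -1.22  1.5   0.35  1.51  0.5 ]
cap rim n 227 circ 579.6 342.1 r 33.9 mean [576.2 339.3 117.6] mid [579.6 341.7 119.3] zpct [115.3 117.2 120.8]
head n 167 circ 582.3 339.2 r 13.1 mean [581.6 338.4 281.5] mid [582.9 339.4 278.2] zpct [270.7 282.6 286. ]
knob few 0
lever n 87 circ 605.5 266.2 r 7.9 mean [604.4 265.9 290.8] mid [605.8 266.5 284.2] zpct [278.8 293.  296.6]
pivot n 18 circ 613.7 304.6 r 8.5 mean [614.5 304.9 263.4] mid [612.8 304.  263.7] zpct [262.3 263.2 264.9]
cap rim n 339 circ 578.3 342.5 r 36.1 mean [578.6 345.5 118.1] mid [578.7 343.7 118.3] zpct [115.3 118.3 120.5]
head n 194 circ 581.1 341.9 r 13.7 mean [580.7 346.7 279.5] mid [581.2 342.1 277.2] zpct [269.4 281.3 285.4]
knob n 155 circ 496.9 352.5 r 9.8 mean [496.9 355.3  60. ] mid [496.7 352.8  57.4] zpct [46.5 62.7 68.5]
lever n 142 circ 605.1 269.8 r 8.1 mean [604.3 272.5 285.2] mid [604.7 269.9 283.5] zpct [271.9 285.8 296.5]
pivot n 27 circ 613.1 307.1 r 8.1 mean [612.6 307.8 262.4] mid [612.9 306.6 262.8] zpct [262.  262.4 263. ]
42 54 [[559.5, 345.4], [578.2, 361.2], [600.6, 365.3]]
62 64 [[559.3, 346.4], [578.9, 361.2], [599.3, 365.0]]
82 57 [[559.8, 347.0], [579.9, 360.3], [599.1, 364.8]]
106 89 [[545.9, 348.4], [573.0, 371.9], [607.9, 376.8]]
112 557 [[551.7, 314.9], [579.1, 343.7], [605.7, 376.3]]
150 0 0
160 0 0
168 0 0
172 1 [[582.0, 340.8], [582.0, 340.8], [582.0, 340.8]]
176 7 [[578.4, 340.5], [581.6, 343.0], [584.9, 344.5]]
```

Request:
jog_arm --series '[0,0,-24,0,-20,0,0,0,-30,0,0,0,-30,0,0,0,-25,0,0,0,-14,0,0,0,0,0,0,0,0,0,0,0]'

```text
t: 45.7
ee_pos: [581.9, 339.7, 323.1]
eef_rot: [0.058, 0.998, -0.001, -0.002]
ft_force: [0.3, -0.5, 0.8]
grip_width: 50.0
```

```bash
python3 - <<'E'
from h import *
S=imaging.snapshot("side"); to((581.8,340.8,276),173.3); print(env.get_obs()['qpos'].round(2))
cv2.imwrite("pics/c11.png",cv2.resize(S["img"][120:320,200:360],None,fx=3.5,fy=3,interpolation=cv2.INTER_CUBIC))
E
```

```text
tool shift [-0.9  0.5 48. ] turn 0.1 | t 45.75 pos [580.9 340.5 324. ] tilt [-0.003 -0.001 -1.   ] q7 0.58 grip 49.8 F [-0.2  0.2  0.1]
[ 0.12  0.56 -1.11  1.22  0.5   1.64  0.58]
```

View pics/c11.png

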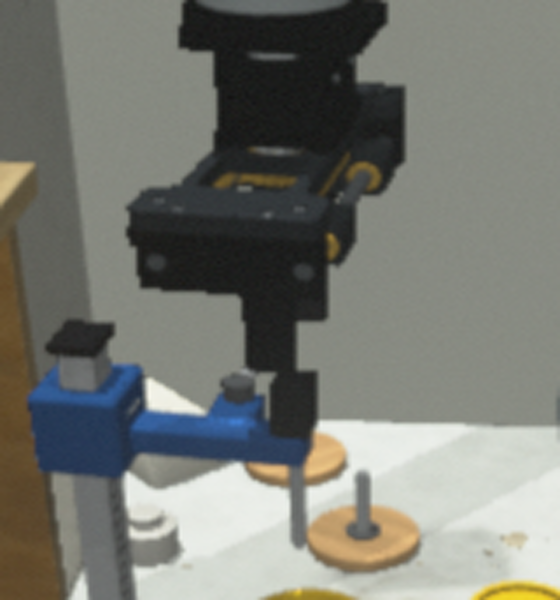

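```bash
python3 - <<'E'
from h import *
S=imaging.snapshot("side"); P=cloud(S); G=np.array([581.8,340.8]); a=np.radians(-6.65); gx=(P[...,0]-G[0])*np.cos(a)+(P[...,1]-G[1])*np.sin(a); gy=-(P[...,0]-G[0])*np.sin(a)+(P[...,1]-G[1])*np.cos(a)
ok=(S["z_map"]>0)&(gy>-60)&(gy<130)
for z in range(200,460,10):
    m=ok&(abs(P[...,2]-z)<5)&(abs(gx)<150)
    for n,mm in (("near",m&(gx<65)),("col",m&(gx>65))):
        if mm.sum()>3: print(z,n,mm.sum(),"gx",np.percentile(gx[mm],[2,98]).round(),"gy",np.percentile(gy[mm],[2,98]).round())
E
```

```text
200 near 24 gx [-4.  2.] gy [-1.  5.]
200 col 69 gx [ 90. 108.] gy [-8. 13.]
210 near 21 gx [-4.  2.] gy [1. 5.]
210 col 58 gx [ 90. 107.] gy [-0. 13.]
220 near 21 gx [-4.  2.] gy [-0.  6.]
220 col 18 gx [ 86. 116.] gy [10. 21.]
230 near 26 gx [-4. 61.] gy [ 1. 11.]
230 col 131 gx [ 78. 119.] gy [ 7. 24.]
240 near 231 gx [-7. 63.] gy [-9. 13.]
240 col 185 gx [ 66. 119.] gy [ 9. 25.]
250 near 465 gx [-6. 63.] gy [-30.  12.]
250 col 224 gx [ 66. 118.] gy [-10.  24.]
260 near 156 gx [-10.  42.] gy [-47.  13.]
260 col 180 gx [ 78. 118.] gy [-18.  25.]
270 near 76 gx [-10.   8.] gy [-3. 12.]
270 col 353 gx [ 78. 120.] gy [-17.  24.]
280 near 113 gx [-10.   8.] gy [-8. 12.]
280 col 80 gx [ 90. 107.] gy [-8. 13.]
290 near 21 gx [-7.  7.] gy [-5. 11.]
290 col 66 gx [ 91. 108.] gy [-7. 14.]
300 col 191 gx [ 87. 111.] gy [-13.  16.]
310 near 124 gx [-12.  10.] gy [-31.  35.]
320 near 108 gx [-12.  10.] gy [-31.  36.]
320 col 74 gx [143. 150.] gy [ 72. 129.]
330 near 82 gx [-11.  10.] gy [31. 37.]
330 col 120 gx [143. 150.] gy [ 71. 129.]
340 near 82 gx [-11.  10.] gy [35. 40.]
340 col 77 gx [144. 150.] gy [ 73. 128.]
350 near 58 gx [-11.  10.] gy [35. 41.]
370 near 6 gx [-14.  20.] gy [-46.  85.]
380 near 419 gx [-38.  34.] gy [-31.  89.]
390 near 571 gx [-38.  34.] gy [-37.  89.]
400 near 524 gx [-38.  34.] gy [-53.  94.]
410 near 581 gx [-37.  34.] gy [-36.  97.]
420 near 1099 gx [-36.  33.] gy [-31.  96.]
430 near 273 gx [-26.  21.] gy [-43.  18.]
440 near 303 gx [-26.  20.] gy [-36.  19.]
450 near 259 gx [-23.  21.] gy [-35.  19.]
```

Request:
jog_arm --series '[-0.5,0.3,15,0,0,0,15,0,0,0,9,0,0,0,5,0,0,0,0,0,0,0,0,0,0,0,0,0]'

```text
t: 46.38
ee_pos: [583.0, 340.5, 282.3]
eef_rot: [0.058, 0.998, 0.0, 0.0]
ft_force: [-0.1, 0.2, 0.2]
grip_width: 50.1
```

Request:
jog_arm --series '[0,0,0,0,0,0,0,0,0,0,0,0,0,0,0,0,0,0,0,0,0,0,0,0,0,0,0,0,0,0,0,0]' --claw 14

```text
t: 47.05
ee_pos: [582.9, 339.7, 281.3]
eef_rot: [0.058, 0.998, -0.001, -0.0]
ft_force: [-0.3, -1.8, 0.8]
grip_width: 21.8
```

Request:
jog_arm --series '[0,0,2,0,0,0,3,0,0,0,4,0,0,0,5,0,0,0,5,0,0,0,5,0,0,0,5,0,0,0,5,0,0,0,4,0,0,0,3,0]'

```text
t: 47.88
ee_pos: [583.0, 339.7, 239.4]
eef_rot: [0.058, 0.998, -0.0, -0.0]
ft_force: [-1.8, -5.1, 2.4]
grip_width: 22.3
```

Request:
jog_arm --series '[0,0,3,0,0,0,2,0,0,0,2,0,0,0,1,0,0,0,0,0,0,0,0,0]'

```text
t: 48.38
ee_pos: [583.0, 339.7, 231.6]
eef_rot: [0.058, 0.998, -0.0, -0.0]
ft_force: [-1.7, -4.4, -0.9]
grip_width: 21.9
```

```bash
python3 - <<'E'
from h import *
S=imaging.snapshot("side"); to((582.9,339.7,222.3),173.3)
P=cloud(S); 
m=(S["z_map"]>0)&(np.hypot(P[...,0]-582,P[...,1]-341)<9)&(P[...,2]>118)&(P[...,2]<180); print(np.percentile(P[m][:,2],[0,2,50,98]).round(1), np.median(P[m],0))
m=(S["z_map"]>0)&(np.hypot(P[...,0]-580,P[...,1]-342)<25)&(P[...,2]>105)&(P[...,2]<118); print("dish",np.median(P[m][:,2]))
E
```

```text
tool shift [0.1 0.  9.3] turn 0.0 | t 48.43 pos [583.  339.7 231.6] tilt [-0.001 -0.001 -1.   ] q7 0.55 grip 21.8 F [-1.  -4.3 -0.4]
[124.7 125.4 153.  177.6] [581.28937207 343.2092163  152.98656627]
dish 113.41101962663177
```

Request:
jog_arm --series '[0,0,1,0,0,0,1,0,0,0,1,0,0,0,1,0,0,0,1,0,0,0,1,0,0,0,0,0,0,0,0,0]'

```text
t: 49.1
ee_pos: [583.0, 339.7, 226.2]
eef_rot: [0.058, 0.998, -0.0, -0.0]
ft_force: [-1.6, -5.4, 0.8]
grip_width: 21.9
```

Request:
jog_arm --series '[0,0,0.5,0,0,0,0.5,0,0,0,0,0]'

```text
t: 49.35
ee_pos: [582.9, 339.7, 225.3]
eef_rot: [0.058, 0.998, -0.0, -0.0]
ft_force: [-2.0, -5.3, 0.7]
grip_width: 21.6
```

Request:
jog_arm --series '[0,0,0.5,0,0,0,0.5,0,0,0,0,0]'

```text
t: 49.6
ee_pos: [583.0, 339.7, 224.3]
eef_rot: [0.058, 0.998, -0.0, -0.0]
ft_force: [-1.0, -5.4, 1.6]
grip_width: 21.6
```

Request:
jog_arm --series '[0,0,0.5,0,0,0,0,0]'

```text
t: 49.77
ee_pos: [583.0, 339.7, 223.8]
eef_rot: [0.058, 0.998, -0.0, -0.0]
ft_force: [-1.6, -6.2, 1.9]
grip_width: 21.9
```

Request:
jog_arm --series '[0,0,0.5,0,0,0,0,0]'

```text
t: 49.93
ee_pos: [583.0, 339.7, 223.3]
eef_rot: [0.058, 0.998, -0.0, -0.0]
ft_force: [-2.1, -5.3, 1.7]
grip_width: 21.5
```

Request:
jog_arm --series '[0,0,0.5,0,0,0,0,0]'

```text
t: 50.1
ee_pos: [582.9, 339.7, 222.8]
eef_rot: [0.058, 0.998, -0.0, -0.0]
ft_force: [-1.7, -5.4, 2.3]
grip_width: 21.8
```

Request:
jog_arm --series '[0,0,0.5,0,0,0,0,0]'

```text
t: 50.27
ee_pos: [583.0, 339.7, 222.3]
eef_rot: [0.058, 0.998, -0.0, -0.0]
ft_force: [-1.8, -4.7, 1.7]
grip_width: 21.7
```

Request:
jog_arm --series '[0,0,0.5,0,0,0,0,0]'

```text
t: 50.43
ee_pos: [583.0, 339.7, 221.8]
eef_rot: [0.058, 0.998, -0.0, -0.0]
ft_force: [-2.5, -6.3, 1.5]
grip_width: 21.9
```

Request:
jog_arm --series '[0,0,0.5,0,0,0,0,0]'

```text
t: 50.6
ee_pos: [583.0, 339.7, 221.4]
eef_rot: [0.058, 0.998, -0.0, -0.0]
ft_force: [-1.3, -4.5, 0.8]
grip_width: 21.7
```

Request:
jog_arm --series '[0,0,0.5,0,0,0,0,0]'

```text
t: 50.77
ee_pos: [583.0, 339.7, 221.0]
eef_rot: [0.058, 0.998, -0.0, -0.0]
ft_force: [-3.0, -5.9, 2.5]
grip_width: 21.9
```

Request:
jog_arm --series '[0,0,0.5,0,0,0,0,0]'

```text
t: 50.93
ee_pos: [583.0, 339.7, 220.8]
eef_rot: [0.059, 0.998, -0.0, 0.0]
ft_force: [-2.2, -6.7, 3.7]
grip_width: 21.5
```

Request:
jog_arm --series '[0,0,0.5,0,0,0,0,0]'

```text
t: 51.1
ee_pos: [583.0, 339.7, 220.6]
eef_rot: [0.058, 0.998, -0.001, 0.0]
ft_force: [-3.2, -5.4, 5.9]
grip_width: 21.5
```

```bash
python3 - <<'E'
from h import *
S=imaging.snapshot("side"); to((582.9,339.7,222.3),173.3)
P=cloud(S); circ(S,(580,342),42,115,128,"cap rim")
m=(S["z_map"]>0)&(np.hypot(P[...,0]-582,P[...,1]-341)<9)&(P[...,2]>105)&(P[...,2]<180); print(np.percentile(P[m][:,2],[0,2,50,98]).round(1))
cv2.imwrite("pics/c12.png",cv2.resize(S["img"][250:370,220:340],None,fx=5,fy=5,interpolation=cv2.INTER_CUBIC))
E
```

```text
tool shift [ 0.1 -0.  -1.6] turn -0.0 | t 51.15 pos [583.  339.7 220.7] tilt [ 0.    -0.001 -1.   ] q7 0.55 grip 21.7 F [-2.8 -6.7  5.6]
cap rim n 307 circ 578.9 343.1 r 35.2 mean [579.  346.1 118.4] mid [578.8 343.8 121.4] zpct [115.5 118.3 121.2]
[111.3 111.7 130.9 176.5]
```

View pics/c12.png

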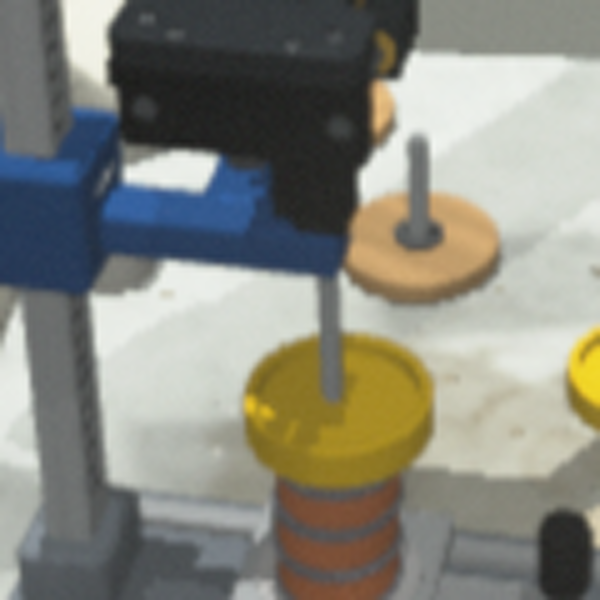

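Request:
jog_arm --series '[0,0,0.5,0,0,0,0,0]'

```text
t: 51.32
ee_pos: [583.0, 339.8, 220.5]
eef_rot: [0.058, 0.998, -0.0, 0.0]
ft_force: [-3.0, -7.0, 6.8]
grip_width: 21.4
```

Request:
jog_arm --series '[0,0,0,0,0,0,0,0,0,0,0,0,0,0,0,0,0,0,0,0,0,0,0,0]' --claw 44

```text
t: 51.82
ee_pos: [582.9, 340.7, 219.2]
eef_rot: [0.058, 0.998, 0.0, -0.0]
ft_force: [-0.1, 0.2, -1.0]
grip_width: 43.4
```

Request:
jog_arm --series '[0,0,-10,0,0,0,-25,0,0,0,-35,0,0,0,-35,0,0,0,-20,0,0,0,0,0,0,0,0,0]'

```text
t: 52.4
ee_pos: [583.0, 341.1, 346.3]
eef_rot: [0.058, 0.998, 0.001, 0.001]
ft_force: [-0.3, 0.7, -0.2]
grip_width: 43.6
```

```bash
python3 - <<'E'
from h import *
T=imaging.snapshot("top");S=imaging.snapshot("side")
for s in(T,S): circ(s,(605,267),18,210,245,"lever");circ(s,(614,307),16,195,240,"pivot");circ(s,(582,341),18,212,232,"head")
P=cloud(S);m=(S["z_map"]>0)&(np.hypot(P[...,0]-582,P[...,1]-341)<9)&(P[...,2]>105)&(P[...,2]<160); print("rod",np.percentile(P[m][:,2],[0,2,50,98]).round(1))
for n,s in(("top",T),("side",S)):
  for q in("lever_knob","lever_pivot","probe_tip"):
    for d in finder.tip_of(n,q)[:2]: print(n,q,round(d["confidence"],2),w(s,d["centre"]).round(1))
to((605,267,300),173.3)
E
```

```text
lever few 0
pivot few 0
head few 0
lever n 134 circ 604.2 269.0 r 9.3 mean [604.7 272.1 224.8] mid [605.2 269.1 223.6] zpct [211.5 225.7 235.5]
pivot n 73 circ 610.7 305.0 r 12.6 mean [612.5 308.3 200. ] mid [612.8 305.1 199.5] zpct [195.8 200.7 202.7]
head n 156 circ 581.2 342.3 r 13.1 mean [580.8 345.5 220.9] mid [581.4 342.  219.2] zpct [213.4 222.7 224.8]
rod [110.2 111.5 127.1 158.7]
top lever_pivot 0.51 [497.5 352.3  70.1]
top probe_tip 0.47 [494.8 355.5  68.8]
side lever_knob 0.76 [603.4 266.3 236.7]
side lever_pivot 0.69 [582.9 337.4 223. ]
side lever_pivot 0.64 [614.6 306.6 236.8]
side probe_tip 0.72 [578.2 342.5 110.7]
side probe_tip 0.47 [584.4 339.5  31.8]
 tool shift [-30.5 -69.8  43.5] turn 0.0 | t 52.8 pos [582.9 339.9 343.4] tilt [-0.001 -0.001 -1.   ] q7 0.59 grip 43.8 F [-0.3 -0.8  0.5]
```

Request:
jog_arm --series '[0,0,0,-7,0,0,0,-7,0,0,0,-7,0,0,0,-7,0,0,0,-7,0,0,0,-7,0,0,0,-7,0,0,0,-7,0,0,0,-7,0,0,0,-7]' --claw 34

```text
t: 53.63
ee_pos: [583.0, 340.0, 343.9]
eef_rot: [-0.527, 0.85, 0.0, -0.0]
ft_force: [-0.3, -1.3, -0.0]
grip_width: 33.8
```

Request:
jog_arm --series '[0,0,0,-7,0,0,0,-7,0,0,0,-6,20,-10,0,0,25,-11,0,0,25,-11,0,0,0,0,0,0,0,0,0,0]'

```text
t: 54.3
ee_pos: [608.0, 264.3, 343.7]
eef_rot: [-0.663, 0.749, -0.0, -0.0]
ft_force: [0.1, -0.2, 0.3]
grip_width: 34.2
```

```bash
cat > lev.py <<'E'
from h import *
import sys
S=imaging.snapshot("side"); P=cloud(S); h=cv2.cvtColor(S["img"],cv2.COLOR_BGR2HSV)
red=((h[...,0]<8)|(h[...,0]>172))&(h[...,1]>130)&(S["z_map"]>0)&(P[...,2]>190)&(P[...,2]<250); Q=P[red]
if len(Q)>5: print("red",len(Q),np.percentile(Q,[2,50,98],axis=0).round(1).tolist())
G=np.array([581.8,340.8]); a=np.radians(-6.65); M=np.array([[np.cos(a),np.sin(a)],[-np.sin(a),np.cos(a)]])
o=env.get_obs(); print("tcp gauge",(M@(o["ee_pos"][:2]-G)).round(1),"q",o["qpos"].round(2)); to((605,268,225),float(sys.argv[1]))
E
python3 lev.py 263.3
```

```text
red 125 [[599.1, 268.3, 202.8], [604.6, 273.9, 221.4], [610.7, 277.0, 236.0]]
tcp gauge [ 33.5 -71.1] q [ 0.33  0.64 -1.33  1.21  0.63  1.72  2.18]
 tool shift [ -1.5   2.  119. ] turn -360.1 | t 54.35 pos [606.8 266.3 344. ] tilt [-0.001  0.    -1.   ] q7 2.18 grip 34.0 F [-0.1  0.4 -1.2]
```

Request:
jog_arm --series '[-2,2,20,0,0,0,30,0,0,0,20,0,0,0,5,0,0,0,0,0,0,0,0,0]'

```text
t: 54.85
ee_pos: [604.5, 270.2, 270.2]
eef_rot: [-0.665, 0.747, 0.0, 0.0]
ft_force: [-1.1, 0.2, 0.3]
grip_width: 34.2
```

```bash
python3 lev.py 263.3; python3 - <<'E'
from h import *
S=imaging.snapshot("side"); cv2.imwrite("pics/c13.png",cv2.resize(S["img"][150:320,200:360],None,fx=4,fy=3.5,interpolation=cv2.INTER_CUBIC))
E
```

```text
red 124 [[599.1, 267.4, 202.6], [604.6, 273.6, 220.8], [610.5, 276.3, 235.7]]
tcp gauge [ 31.  -67.3] q [ 0.36  0.68 -1.32  1.34  0.65  1.59  2.15]
 tool shift [ 2.4 -0.4 45.9] turn -359.9 | t 54.9 pos [604.8 270.3 270.9] tilt [ 0.001  0.001 -1.   ] q7 2.15 grip 34.1 F [-0.9 -0.5  1.3]
```

View pics/c13.png

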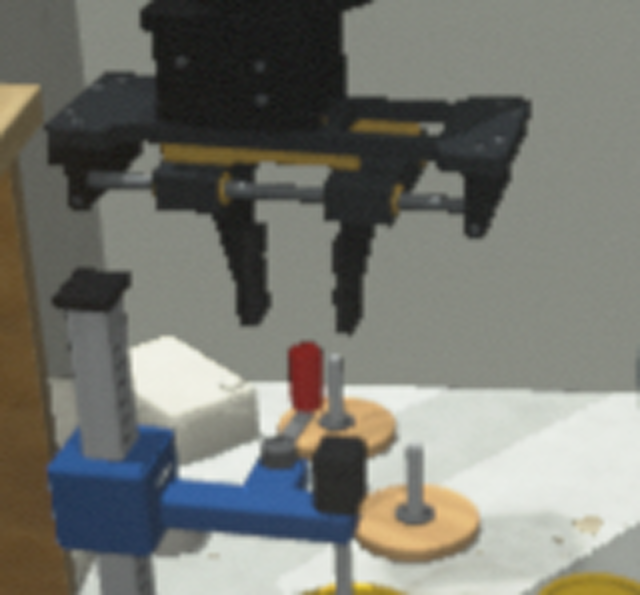

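Request:
jog_arm --series '[2,0,15,0,0,0,15,0,0,0,10,0,0,0,4,0,0,0,0,0,0,0,0,0,0,0,0,0]'

```text
t: 55.53
ee_pos: [604.8, 267.4, 226.0]
eef_rot: [-0.665, 0.747, 0.0, 0.0]
ft_force: [-0.7, -0.4, 0.3]
grip_width: 33.9
```

Request:
jog_arm --series '[0,0,0,0,0,0,0,0,0,0,0,0,0,0,0,0,0,0,0,0]' --claw 19

```text
t: 55.95
ee_pos: [604.7, 267.2, 225.4]
eef_rot: [-0.665, 0.747, -0.0, 0.0]
ft_force: [1.1, 0.0, -0.2]
grip_width: 19.9
```

```bash
python3 lev.py 263.3
```

```text
red 146 [[597.8, 268.5, 202.5], [604.4, 273.3, 221.1], [612.3, 276.7, 236.4]]
tcp gauge [ 31.2 -70.5] q [ 0.38  0.7  -1.3   1.41  0.67  1.52  2.14]
 tool shift [-0.9 -0.3  0.4] turn -360.0 | t 56.0 pos [604.6 267.1 225.4] tilt [ 0. -0. -1.] q7 2.14 grip 19.3 F [-0.3 -0.3  0.1]
```

Request:
jog_arm --series '[-0.3,4.9,0,7,-0.3,4.9,0,7,-0.3,4.9,0,7,-0.3,4.9,0,7,-0.3,4.9,0,7,0,0,0,0,0,0,0,0]'

```text
t: 56.58
ee_pos: [582.4, 277.1, 225.5]
eef_rot: [-0.411, 0.912, -0.0, 0.0]
ft_force: [0.6, 0.0, 0.7]
grip_width: 19.0
```

```bash
python3 lev.py 228.3
```

```text
red 94 [[583.3, 275.1, 201.9], [587.1, 284.6, 220.1], [591.3, 287.4, 236.2]]
tcp gauge [  8.1 -63.3] q [ 0.34  0.6  -1.21  1.46  0.56  1.46  1.55]
 tool shift [ -8.2 -22.8   0.4] turn -359.8 | t 56.63 pos [582.6 277.  225.4] tilt [ 0. -0. -1.] q7 1.55 grip 18.8 F [ 0.2 -0.5 -0.7]
```

Request:
jog_arm --series '[-0.3,4.9,0,7,-0.3,4.9,0,7,-0.3,4.9,0,7,-0.3,4.9,0,7,0,0,0,0,0,0,0,0]'

```text
t: 57.13
ee_pos: [571.5, 293.2, 225.2]
eef_rot: [-0.179, 0.984, -0.0, -0.0]
ft_force: [-0.4, 0.7, -0.1]
grip_width: 19.0
```

```bash
python3 lev.py 200.3
```

```text
red 13 [[580.0, 295.8, 205.8], [580.5, 298.6, 216.1], [582.4, 301.7, 223.0]]
tcp gauge [ -4.6 -48.6] q [ 0.28  0.54 -1.12  1.47  0.49  1.43  1.08]
 tool shift [-22.5 -35.3   0.2] turn -359.7 | t 57.18 pos [571.6 293.1 225.2] tilt [-0.001  0.    -1.   ] q7 1.08 grip 19.1 F [ 0.4 -0.6 -0.2]
```

Request:
jog_arm --series '[-0.3,4.9,0,7,-0.3,4.9,0,7,0,0,0,0,0,0,0,0]'

```text
t: 57.52
ee_pos: [569.2, 302.6, 225.2]
eef_rot: [-0.058, 0.998, 0.0, -0.0]
ft_force: [0.3, -0.9, -0.6]
grip_width: 18.8
```

Request:
jog_arm --series '[0,1,0,1.5,0,1,0,1,0,0,0,0]'

```text
t: 57.77
ee_pos: [569.3, 304.1, 225.2]
eef_rot: [-0.034, 0.999, -0.0, -0.0]
ft_force: [0.8, -1.1, -0.4]
grip_width: 19.2
```

Request:
jog_arm --series '[0,1,0,0,0,0,0,0]'

```text
t: 57.93
ee_pos: [569.0, 305.2, 225.1]
eef_rot: [-0.034, 0.999, -0.0, -0.0]
ft_force: [-0.2, -2.1, 0.8]
grip_width: 19.1
```

Request:
jog_arm --series '[0,1,0,0,0,0,0,0]'

```text
t: 58.1
ee_pos: [569.1, 305.4, 225.1]
eef_rot: [-0.033, 0.999, -0.001, -0.0]
ft_force: [-0.4, -5.0, 0.9]
grip_width: 19.3
```

Request:
jog_arm --series '[0,1,0,0,0,1,0,0,0,0,0,0]'

```text
t: 58.35
ee_pos: [569.1, 305.7, 225.1]
eef_rot: [-0.032, 0.999, -0.003, -0.001]
ft_force: [-2.6, -8.4, 3.4]
grip_width: 18.9
```

Request:
jog_arm --series '[0,1,0,0,0,0,0,0,0,0,0,0]'

```text
t: 58.6
ee_pos: [569.1, 305.8, 225.0]
eef_rot: [-0.032, 0.999, -0.003, -0.001]
ft_force: [-2.7, -10.3, 3.7]
grip_width: 18.8
```

Request:
jog_arm --series '[0,-4.8,0,0,0,0,0,0,0,0,0,0]' --claw 21

```text
t: 58.85
ee_pos: [569.1, 305.9, 225.5]
eef_rot: [-0.034, 0.999, 0.001, 0.0]
ft_force: [0.8, -0.1, -0.0]
grip_width: 20.7
```

Request:
jog_arm --series '[0,0,-5,0,0,0,-10,0,0,0,-20,0,0,0,-30,0,0,0,-35,0,30,0,-10,0,35,0,0,0,35,0,0,0,0,0,0,0]'

```text
t: 59.6
ee_pos: [462.1, 301.6, 336.8]
eef_rot: [-0.037, 0.999, -0.002, 0.0]
ft_force: [-0.7, 2.6, 0.3]
grip_width: 20.9
```

```bash
python3 lev.py 177; python3 - <<'E'
from h import *
T=imaging.snapshot("top");S=imaging.snapshot("side"); G=np.array([581.8,340.8])
a=np.radians(-6.65); M=np.array([[np.cos(a),np.sin(a)],[-np.sin(a),np.cos(a)]])
for s in(T,S):
    h=cv2.cvtColor(s["img"],cv2.COLOR_BGR2HSV); P=cloud(s); r=((h[...,0]<8)|(h[...,0]>172))&(h[...,1]>120)&(P[...,2]>195)&(P[...,2]<245); Q=P[r]
    if len(Q): print("red gauge",len(Q),np.percentile((Q[:,:2]-G)@M.T,[2,50,98],axis=0).round(1).tolist())
    circ(s,(580,342),42,115,128,"cap rim"); circ(s,(582,341),16,212,232,"head"); circ(s,(712,122),30,25,45,"weight")
    P=cloud(s); m=(s["z_map"]>0)&(np.hypot(P[...,0]-582,P[...,1]-341)<8)&(P[...,2]>105)&(P[...,2]<160); print("rod",np.percentile(P[m][:,2],[0,2,50,98]).round(1) if m.any() else None)
A=cv2.resize(S["img"][200:400,200:360],(400,500),interpolation=cv2.INTER_CUBIC);B=cv2.resize(T["img"][140:330,180:332],(400,500),interpolation=cv2.INTER_CUBIC)
cv2.imwrite("pics/c14.png",np.hstack([A,B]))
E
```

```text
red 140 [[566.8, 302.7, 202.2], [572.0, 310.5, 223.1], [579.2, 314.2, 235.9]]
tcp gauge [-110.6  -53.7] q [ 0.4   0.24 -1.2   1.51  0.23  1.54  0.85]
 tool shift [-136.2  -41.9  112.6] turn -352.9 | t 59.65 pos [465.7 300.3 337. ] tilt [ 0.003 -0.002 -1.   ] q7 0.85 grip 21.2 F [ 1.3 -0.6  0.8]
red gauge 53 [[-9.8, -45.1], [-4.7, -39.1], [1.8, -32.8]]
cap rim n 51 circ 587.6 323.9 r 27.2 mean [584.6 323.1 118. ] mid [587.5 325.6 118.9] zpct [115.2 117.8 121.7]
head n 122 circ 581.7 339.4 r 13.2 mean [582.7 337.8 221.6] mid [582.6 338.4 219.9] zpct [216.3 221.6 225.7]
weight n 205 circ 711.9 120.7 r 20.0 mean [711.2 120.6  32. ] mid [712.  121.4  34.8] zpct [25.7 30.2 39.6]
rod [105.4 106.2 112.8 143.7]
red gauge 145 [[-11.2, -38.6], [-6.3, -31.1], [1.4, -11.8]]
cap rim n 309 circ 577.5 344.0 r 35.0 mean [578.2 346.3 118.2] mid [578.9 343.9 121.5] zpct [115.3 118.2 121.2]
head n 157 circ 580.8 341.9 r 13.7 mean [580.9 345.8 220.9] mid [581.2 342.1 219.1] zpct [213.8 222.7 225. ]
weight few 0
rod [110.6 111.4 127.6 158.4]
```

View pics/c14.png

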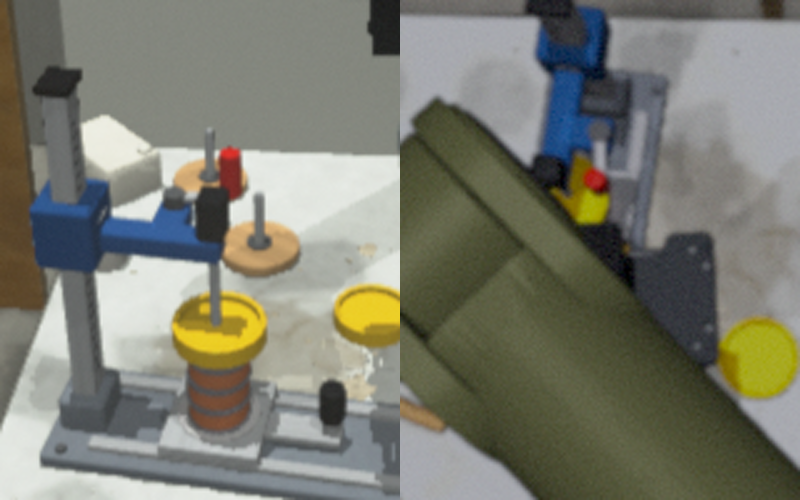

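The side view (left half of the picture) shows the probe down in the cap's dish, the table home and the lever swung over towards the robot. Nothing is touching the robot. I'll hand it in.

```bash
python3 -c "
from h import *
print(env.get_obs()['ft_force'].round(1), env.hand_in())"
```

```text
the job is handed in; nothing more can be done
[ 0.4  0.4 -0.6] None
```

The pack is made up, measured and locked, and I handed the job in at about 60 s of robot time. The hand-in gave no verdict.

**What I did**
- I slid all four bobbins (two per spindle) onto the table and stacked them.
- I put the rightmost yellow cap on top. It had been knocked about 1 cm aside during the run, so I located it again before gripping it.
- I pushed the table to its stop and lowered the probe by its head until it stalled in the dish. After letting go, I swung the lever to its stop.

**What the last checks showed**
- **Pile:** the bobbins line up within about 1–2 mm, and the cap is flat with its rim at about z = 119 mm.
- **Table:** its knob ended 85.7 mm in front of the probe axis, against 85 mm nominal, and it stalled at about 15 N on the stop.
- **Probe:** the head top stayed at about z = 225 mm after release and after locking. That puts the tip at about 113 mm, against a dish bottom of 114 mm.
- **Lever:** its knob is about (-4.5, -38) mm from the probe axis in gauge axes, and the locked position should be (-4.4, -37.3) mm. It stalled at about 10 N.
- **Bystanders:** the robot is clear of everything. The weight measured in its original place. The mould half was only seen in the picture, where it looked undisturbed.

**What disagreed**
- The table's travel measured about 117–118 mm instead of 120 mm.
- The pile sits about 2–3 mm off the probe axis.
- The two cameras differ by 2–3 mm in y.

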